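Lock the lamp collar and pack the microscope's accessories for service

TASK

The microscope stand is being sent out for service. With the pin spanner, both prongs in the two holes of the lamp collar on the white foot, turn the collar clockwise until it stops; then pack the spanner and every loose accessory on the bench (the capped canisters and the black eyepiece case, however many there are) in the open carton, and close it: fold the two end flaps down first, then the two long flaps over them, all flat. Leave the petri dishes and the blue slide box where they are.

Things in the scene. Friction and masses are not known exactly. Their poses are not given: they have to be found in the camera images.
- foot: white microscope foot, fixed, 150 mm (its x) x 220 mm (its y, from -70 to +150 mm), 50 mm high; a 35 mm high stub stands on its top at y = 119 to 149 mm. The origin lies at bench height under the axis of the lamp collar, z up.
- hole_a (a point): mouth of one of the two prong holes of the lamp collar, a round disc (dark rim, silver face) 92 mm across and 14 mm thick with a small lens in the middle, lying level on the white foot, its top 64 mm above the bench. Holes 13 mm across, 14 mm deep, their centres 25 mm either side of the collar's upright axis, so the axis lies midway between hole_a and hole_b; z is up.
- hole_b (a point): mouth of the other prong hole, diametrically opposite hole_a; z is up
- collar (a joint): angle of the lamp collar: grows as it turns clockwise seen from above; starts at 0 to 0.3 rad, end stop at 1.2 rad; stiff (about 0.22 N m), stays where it is left
- spanner_grip (a point): the pin spanner (220 g), lying prongs down on prongs and tail foot. This point: mid-handle, half-way up, near its centre of mass, 25 mm above the bench. z up, x along the handle to the prongs, y along the line of the prongs. The blue handle bar runs from 68 mm behind this point to 42 mm ahead, 14 mm wide, 26 mm high (+-13 mm). It fits the collar either way round.
- prong_a (a point): lower tip of the prong at +y of the spanner: 45 mm ahead of, 25 mm beside and 25 mm below spanner_grip; axes as spanner_grip. The prongs are 8 mm in diameter and stick out 12 mm below a steel cross-head (20 mm in x, 68 mm in y, 16 mm high), which rests on the collar's top when they are fully in.
- prong_b (a point): lower tip of the prong at -y of the spanner, 50 mm from prong_a; axes as spanner_grip
- spanner_tail (a point): centre of the spanner's handle above its tail foot (12 mm across, reaching as low as the prongs), 60 mm behind spanner_grip; axes as spanner_grip
- carton: open cardboard carton, fixed to the bench, outside 200 mm (its x) x 240 mm (its y) x 76 mm high, walls and floor 4 mm; origin at the centre of its underside, z up. Four flaps, 3 mm thick, are hinged on its rim: two end flaps and two long flaps.
- flap_end_left (a joint): end flap along the rim at the carton's y = +120 mm, 190 mm wide, 90 mm long, hinge 77 mm above the bench. It has a stiff crease (about 0.035 N m) and stays where it is left; 0 = folded shut, lying level over the box, pi/2 = upright, starts at 1.8 to 2.2 (leaning outwards), can be pushed out to 2.6.
- flap_end_right (a joint): end flap along the rim at the carton's y = -120 mm, 190 mm wide, 90 mm long, hinge 77 mm above the bench. It has a stiff crease (about 0.035 N m) and stays where it is left; 0 = folded shut, lying level over the box, pi/2 = upright, starts at 1.8 to 2.2 (leaning outwards), can be pushed out to 2.6.
- flap_long_near (a joint): long flap along the rim at the carton's x = -100 mm (the robot's side), 238 mm wide, 98 mm long, hinge 81 mm above the bench. It has a stiff crease (about 0.035 N m) and stays where it is left; 0 = folded shut, lying level over the box, pi/2 = upright, starts at 1.8 to 2.2 (leaning outwards), can be pushed out to 2.6.
- flap_long_far (a joint): long flap along the rim at the carton's x = +100 mm, 238 mm wide, 98 mm long, hinge 81 mm above the bench. It has a stiff crease (about 0.035 N m) and stays where it is left; 0 = folded shut, lying level over the box, pi/2 = upright, starts at 1.8 to 2.2 (leaning outwards), can be pushed out to 2.6.
- canister1_center (a point): red-capped white plastic objective canister, a cylinder 42 mm in diameter and 60 mm high on a square foot (42 x 42 mm, 8 mm high, sides along its x and y) that keeps it from rolling, about 110 g, standing upright at the start; this point is its centre, z along its axis towards the cap. It may be absent from a start.
- canister2_center (a point): yellow-capped white plastic objective canister, a cylinder 42 mm in diameter and 60 mm high on a square foot (42 x 42 mm, 8 mm high, sides along its x and y) that keeps it from rolling, about 110 g, standing upright at the start; this point is its centre, z along its axis towards the cap. It may be absent from a start.
- canister3_center (a point): green-capped white plastic objective canister, a cylinder 42 mm in diameter and 60 mm high on a square foot (42 x 42 mm, 8 mm high, sides along its x and y) that keeps it from rolling, about 110 g, standing upright at the start; this point is its centre, z along its axis towards the cap. It may be absent from a start.
- eyecase_center (a point): black eyepiece case, a box 40 mm (its x) x 50 mm (its y) x 60 mm high, about 120 g, standing upright at the start; this point is its centre, z up. It may be absent from a start.
- dish1: bystander: clear petri dish, 90 mm across, 14 mm high; origin under its centre
- dish2: bystander: clear petri dish, 60 mm across, 14 mm high; origin under its centre
- slidebox: bystander: blue slide box 80 x 90 x 34 mm; origin under its centre
Things that resemble listed ones, but are neither listed nor needed, are in the scene too. Leave any turquoise look-alike of the part that bears canister1_center alone.

How it is judged:
On the way, in this order (a step that is already met when the one before it is completed fails the run):
1. both prongs of the spanner are in the collar's holes, with the collar not yet turned (((horizontal distance between prong_a and hole_a below 0.006 m and z of prong_a in the frame of hole_a below -0.006 m and horizontal distance between prong_b and hole_b below 0.006 m and z of prong_b in the frame of hole_b below -0.006 m) or (horizontal distance between prong_a and hole_b below 0.006 m and z of prong_a in the frame of hole_b below -0.006 m and horizontal distance between prong_b and hole_a below 0.006 m and z of prong_b in the frame of hole_a below -0.006 m)) and value of joint collar below 0.45 rad), for 0.1 s.
2. the collar is turned clockwise to its stop with both prongs still in the holes (((horizontal distance between prong_a and hole_a below 0.006 m and z of prong_a in the frame of hole_a below -0.006 m and horizontal distance between prong_b and hole_b below 0.006 m and z of prong_b in the frame of hole_b below -0.006 m) or (horizontal distance between prong_a and hole_b below 0.006 m and z of prong_a in the frame of hole_b below -0.006 m and horizontal distance between prong_b and hole_a below 0.006 m and z of prong_b in the frame of hole_a below -0.006 m)) and value of joint collar above 1.1 rad), for 0.1 s.
3. the spanner and all accessories lie in the carton, the long flaps still open (x of canister1_center in the frame of carton between -0.096 and 0.096 m and y of canister1_center in the frame of carton between -0.116 and 0.116 m and z of canister1_center in the frame of carton between 0 and 0.066 m and x of canister2_center in the frame of carton between -0.096 and 0.096 m and y of canister2_center in the frame of carton between -0.116 and 0.116 m and z of canister2_center in the frame of carton between 0 and 0.066 m and x of canister3_center in the frame of carton between -0.096 and 0.096 m and y of canister3_center in the frame of carton between -0.116 and 0.116 m and z of canister3_center in the frame of carton between 0 and 0.066 m and x of eyecase_center in the frame of carton between -0.096 and 0.096 m and y of eyecase_center in the frame of carton between -0.116 and 0.116 m and z of eyecase_center in the frame of carton between 0 and 0.066 m and x of spanner_grip in the frame of carton between -0.096 and 0.096 m and y of spanner_grip in the frame of carton between -0.116 and 0.116 m and z of spanner_grip in the frame of carton between 0 and 0.066 m and x of spanner_tail in the frame of carton between -0.096 and 0.096 m and y of spanner_tail in the frame of carton between -0.116 and 0.116 m and z of spanner_tail in the frame of carton between 0 and 0.066 m and x of prong_a in the frame of carton between -0.096 and 0.096 m and y of prong_a in the frame of carton between -0.116 and 0.116 m and z of prong_a in the frame of carton between 0 and 0.066 m and x of prong_b in the frame of carton between -0.096 and 0.096 m and y of prong_b in the frame of carton between -0.116 and 0.116 m and z of prong_b in the frame of carton between 0 and 0.066 m and value of joint each of flap_long_near, flap_long_far above 0.5 rad), for 0.2 s.
4. both end flaps are folded down while both long flaps are still up (value of joint each of flap_end_left, flap_end_right below 0.15 rad and value of joint each of flap_long_near, flap_long_far above 0.5 rad), for 0.1 s.
At the end, for the whole second after the job is handed in: the collar is within 0.1 rad of its stop; the spanner and every accessory that is present lie inside the carton, their centres between its walls and below its rim; all four flaps are within 0.15 rad of flat (x of canister1_center in the frame of carton between -0.096 and 0.096 m and y of canister1_center in the frame of carton between -0.116 and 0.116 m and z of canister1_center in the frame of carton between 0 and 0.066 m and x of canister2_center in the frame of carton between -0.096 and 0.096 m and y of canister2_center in the frame of carton between -0.116 and 0.116 m and z of canister2_center in the frame of carton between 0 and 0.066 m and x of canister3_center in the frame of carton between -0.096 and 0.096 m and y of canister3_center in the frame of carton between -0.116 and 0.116 m and z of canister3_center in the frame of carton between 0 and 0.066 m and x of eyecase_center in the frame of carton between -0.096 and 0.096 m and y of eyecase_center in the frame of carton between -0.116 and 0.116 m and z of eyecase_center in the frame of carton between 0 and 0.066 m and x of spanner_grip in the frame of carton between -0.096 and 0.096 m and y of spanner_grip in the frame of carton between -0.116 and 0.116 m and z of spanner_grip in the frame of carton between 0 and 0.066 m and x of spanner_tail in the frame of carton between -0.096 and 0.096 m and y of spanner_tail in the frame of carton between -0.116 and 0.116 m and z of spanner_tail in the frame of carton between 0 and 0.066 m and x of prong_a in the frame of carton between -0.096 and 0.096 m and y of prong_a in the frame of carton between -0.116 and 0.116 m and z of prong_a in the frame of carton between 0 and 0.066 m and x of prong_b in the frame of carton between -0.096 and 0.096 m and y of prong_b in the frame of carton between -0.116 and 0.116 m and z of prong_b in the frame of carton between 0 and 0.066 m and value of joint each of flap_end_left, flap_end_right, flap_long_near, flap_long_far below 0.15 rad and value of joint collar above 1.1 rad); the robot touches nothing.
It fails at once if a bystander (petri dish or slide box) is moved more than 50 mm (distance of any of dish1, dish2, slidebox from where it was at the start of the episode above 0.05 m).
Of canister1, canister2, canister3, eyecase only 2 to 3 are there at a start; the rules pass over those that are not, and their reading is None.
At some moment in a run one of canister1, canister2, canister3, eyecase may be knocked a few centimetres aside while the robot is not near it.
Once in a run the grip may slacken for a moment while it holds something.
It also fails if it takes over 192 s, if anything falls off the work surface, if the arm or the gripper's body presses on something with over 40 N, if the wrist force passes 120 N, or if a joint passes its speed limit or range.

ROBOT

A 6-joint arm with a two-finger parallel gripper is mounted at the origin on the work surface. World frame = base frame: x ahead of the robot, y to its left, z up, the work surface at z = 0. Lengths are in m, angles in rad, forces in N, time in s.
With the tool pointing down it reaches from about 0.225 to 0.875 m from the base axis. Payload 3.4 kg.
Tool frame: the origin (TCP) lies at the very end of the fingers, on their centre line; the grasp point (between the pads) lies 19 mm behind it; z points along the fingers, y is the direction in which the jaws open and shut (so a half turn about z gives the same grasp; the last joint's range is limited). The gripper opens to 85 mm and grips with 20 to 120 N. Pads are 22 mm wide; open, the fingers measure 114 mm over their backs; the gripper's body (76 mm by 85 mm) begins 54 mm behind the grasp point. The pads swing forward as they close: fully open they stand 13 mm farther back than shut.
Start: joints at [-1.369, 0.276, 1.505, -0, 1.361, -0.121], TCP at [0.182, -0.545, 0.204] pointing down, gripper open.
Joint ranges: [-2.89, 2.89], [-0.75, 2.08], [0.22, 2.7], [-1.18, 4.32], [0.11, 2.71], [-2.7, 2.7]. Speed limits (rad/s): [2.57, 2.57, 3.14, 3.14, 3.14, 3.14].

INTERFACE

Orientations are given as a unit quaternion [w, x, y, z].
In Python, from rig import manip gives the robot as it stands. The module is installed in compiled form; this text tells all that it offers.
- The arm moves only by the tool carry_out, never from a script. Its argument "moves" is one flat list of numbers, 5 for each row, row after row: the opening in per cent of the stroke, from 0 (shut) to 100 (fully open), then the shift along the world's x, y, z in cm, then the turn about the world's z in rad. A call has exactly 10 rows; each row shifts and turns the commanded pose from where the row before left it; what a row does not reach is not made up. A row lasts 1/10 s, in which the tool goes at most 50 mm and 8.59 degrees, less where a joint would pass 70% of its speed; a pose out of reach is approached as far as the arm can. A call is refused whole if a number of a shift passes 5 or a number of a turn 0.15, either way. A call with a gripper value outside its range is refused whole. The fingers move at their own pace and stop on an object; "squeeze" is the grip in N (left out, the last holds). Time passes only in rows, so rows that do not move let the fingers close, or fill a call up. It gives the time, the measured TCP pose, the force and the opening at its end, in the units of the state.
- manip.get_state(): the state, without advancing time (a new reading comes with each control period).
- manip.get_image(name): name is "scene" or "top" or "wrist"; returns the picture (384x512x3 uint8, red, green, blue); there is no depth.
- manip.camera_info(name): a dict with "fov_y" (degrees; the focal length in pixels is half the picture's height over the tangent of half this angle, whatever the lens; pixels are square), "cx", "cy" (the principal point, pixels), "rvec" (rotation vector, rad) and "tvec" (3), from world to camera coordinates, as OpenCV has them; the wrist camera has in their place "hand_eye" (4x4, takes a point from camera to tool coordinates, whose origin is the TCP and whose axes are the flange's). Camera axes: x right, y down, z forward; pixel columns grow to the right and rows downward; lengths in m; the calibration is good to about 2 mm. The wrist camera is an equidistant fisheye: a pixel r from the principal point sees the ray r / f radians off the axis. A picture is of the moment at which its call begins: read the wrist's pose just before it. camera_info takes no time and is no camera call.
- manip.sign_off(): hands the job in, once; it reports no verdict.
The state is a dict: "clock": time; "qpos": joint angles; "qd": joint speeds; "effort": joint torques, N m; "position": TCP position; "ee_rot": TCP orientation; "contact_force": force on the tool from outside, world axes, zero at the start; "moment": the same for the moment, N m; "width": finger opening in m.
Only numpy, scipy, OpenCV 4.12 (cv2) and the standard library are available. Lean on these libraries where they do the work, as an engineer would, in place of code of your own. Each camera call takes 0.05 s, during which the arm holds its last target. There are 200 camera calls.

## Working session

There is one attempt and no reset: what is moved stays moved. The work goes in short steps, Python scripts to look and compute and a tool call to move; the robot and the scene stay as the last step left them, time stands still between calls to the robot, and variables do not carry over. Pictures are saved under pics/ and viewed, about 12 in all and at most 16, crops included, and the job is handed in when it is done.

Besides the shell and the picture viewer there is one more tool, called as name(argument=value, ...) on one line, values as JSON. carry_out: Moves the arm, as the interface text tells. Its arguments: {"type":"object","properties":{"moves":{"type":"array","items":{"type":"number"}},"squeeze":{"type":"number"}},"required":["moves"]}

```bash
mkdir -p pics; ls
cat > h.py <<'E'
import numpy as np, cv2
from rig import manip
from scipy.spatial.transform import Rotation as R
def snap(name,fn=None):
    im=manip.get_image(name)
    if fn: cv2.imwrite('pics/'+fn,im[:,:,::-1])
    return im
def fixed(name):
    c=manip.camera_info(name); f=192/np.tan(np.radians(c['fov_y'])/2)
    return c,f,cv2.Rodrigues(np.array(c['rvec'],float))[0],np.array(c['tvec'],float).ravel()
def ray(name,px,st=None):
    px=np.atleast_2d(np.array(px,float))
    if name=='wrist':
        c=manip.camera_info(name); f=192/np.tan(np.radians(c['fov_y'])/2)
        d=px-[c['cx'],c['cy']]; r=np.hypot(*d.T); th=r/f
        v=np.c_[d/np.maximum(r,1e-9)[:,None]*np.sin(th)[:,None],np.cos(th)]
        H=np.array(c['hand_eye']); q=np.array(st['ee_rot']); Rt=R.from_quat(q[[1,2,3,0]]).as_matrix()
        return Rt@H[:3,3]+np.array(st['position']), v@(Rt@H[:3,:3]).T
    c,f,Rm,t=fixed(name)
    v=np.c_[(px-[c['cx'],c['cy']])/f,np.ones(len(px))]
    return -Rm.T@t, v@Rm
def onplane(name,px,z,st=None):
    o,v=ray(name,px,st); return o+v*((z-o[2])/v[:,2])[:,None]
def proj(name,P,st=None):
    P=np.atleast_2d(np.array(P,float))
    if name=='wrist':
        c=manip.camera_info(name); f=192/np.tan(np.radians(c['fov_y'])/2)
        H=np.array(c['hand_eye']); q=np.array(st['ee_rot']); Rt=R.from_quat(q[[1,2,3,0]]).as_matrix()
        p=((P-np.array(st['position']))@Rt-H[:3,3])@H[:3,:3]
        r=np.hypot(p[:,0],p[:,1]); th=np.arctan2(r,p[:,2])
        return np.array([c['cx'],c['cy']])+p[:,:2]/r[:,None]*(f*th)[:,None]
    c,f,Rm,t=fixed(name); p=P@Rm.T+t
    return p[:,:2]/p[:,2:]*f+[c['cx'],c['cy']]
E
python3 - <<'E'
from h import *
st=manip.get_state(); print(st)
for n in ('scene','top','wrist'): print(n,manip.camera_info(n)); 
a=snap('scene','s0.png'); b=snap('top','t0.png'); c=snap('wrist','w0.png')
cv2.imwrite('pics/t0b.png',cv2.resize(b[:,:,::-1],(800,600),interpolation=cv2.INTER_CUBIC))
E
```

```text
pics
{'clock': 0.0, 'qpos': array([-1.36902752e+00,  2.76598439e-01,  1.50613266e+00, -8.88693337e-06,
        1.36069000e+00, -1.20976360e-01]), 'qd': array([ 0.00056483,  0.00124028, -0.00013467,  0.00038526, -0.00026848,
        0.00023249]), 'effort': array([-4.17720112e-04, -4.16777337e+01, -2.45804483e+01, -5.05771425e-05,
        1.08003381e-02,  3.64066341e-05]), 'position': array([ 0.18226194, -0.54474309,  0.20303798]), 'ee_rot': array([-9.13300498e-04,  9.87007114e-01,  1.60673959e-01, -4.12624208e-05]), 'contact_force': array([0.17255079, 0.18545189, 0.2251168 ]), 'moment': array([-0.02563262, -0.01439583, -0.02353657]), 'width': 0.08544806635123232}
scene {'fov_y': 56.039386244679456, 'cx': 253.78347762705783, 'cy': 188.41867653374857, 'rvec': array([ 1.01951615,  2.37747078, -1.07778896]), 'tvec': array([ 0.39672701, -0.22974889,  1.37714108])}
top {'fov_y': 56.69928329850684, 'cx': 253.95667845299016, 'cy': 194.36284135167975, 'rvec': array([ 2.11837266, -2.14455077,  0.22557991]), 'tvec': array([0.00379706, 0.56403325, 1.01784064])}
wrist {'fov_y': 65.70646984690485, 'cx': 257.0539515724841, 'cy': 185.97217612122571, 'hand_eye': array([[-5.86219567e-04, -9.59155288e-01, -2.82879462e-01,
         7.14267835e-02],
       [ 9.99999762e-01, -6.65238431e-04,  1.83284894e-04,
         5.67456882e-04],
       [-3.63980965e-04, -2.82879287e-01,  9.59155450e-01,
        -1.69249573e-01],
       [ 0.00000000e+00,  0.00000000e+00,  0.00000000e+00,
         1.00000000e+00]])}
```

View pics/t0b.png

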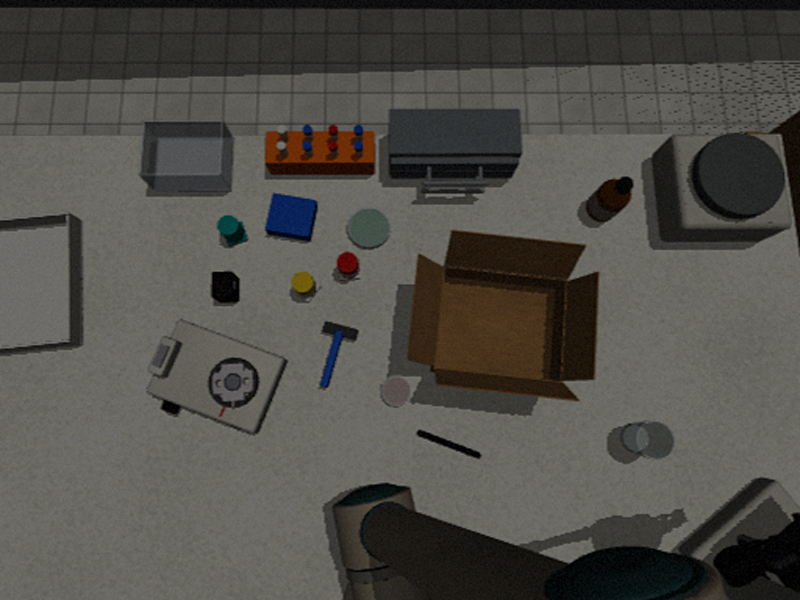

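View pics/s0.png

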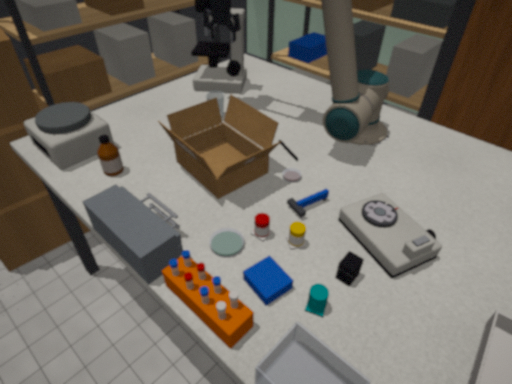

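The top view (800x600 px) shows these:
- **Collar:** (233,382) on the white foot.
- **Spanner:** head (340,331), tail (325,386).
- **Accessories:** red canister (347,263), yellow canister (303,284), black case (225,287). There is no green one.
- **Look-alikes to avoid:** turquoise canister (230,228), black pen (448,443), microscope at lower right, black knob by the foot (170,406), red and blue bottles in the orange rack.
- **Carton:** centre about (505,325), all four flaps open.

Next I'll turn these into positions.

```bash
cat > seg.py <<'E'
from h import *
def blobs(im,lo,hi,amin=20,box=None):
    hsv=cv2.cvtColor(im,cv2.COLOR_RGB2HSV); m=cv2.inRange(hsv,np.array(lo),np.array(hi))
    n,l,s,c=cv2.connectedComponentsWithStats(m)
    return [(c[i],s[i],cv2.minAreaRect(np.argwhere(l==i)[:,::-1].astype(np.float32)),l==i) for i in range(1,n) if s[i][4]>=amin]
E
python3 - <<'E'
from seg import *
b=cv2.imread('pics/t0.png')[:,:,::-1].copy()
def show(n,lo,hi,z,am=20):
    for c,s,r,m in blobs(b,lo,hi,am):
        if 80<c[1]<300: print(n,c.round(1),s[4],onplane('top',c,z)[0].round(4),[round(x,1) for x in r[1]],'rect' )
show('red',(0,150,80),(6,255,255),.06)
show('yel',(20,150,80),(35,255,255),.06)
show('blue',(105,150,60),(125,255,255),.025,60)
show('turq',(80,120,50),(98,255,255),.06)
show('black',(0,0,0),(180,255,28),.06,100)
show('brown',(8,80,30),(20,255,255),.08,300)
hsv=cv2.cvtColor(b,cv2.COLOR_RGB2HSV)
# spanner handle axis
for c,s,r,m in blobs(b,(105,150,60),(125,255,255),60):
    p=np.argwhere(m)[:,::-1]
    w=onplane('top',p,.038); mu=w.mean(0); u,sv,vt=np.linalg.svd((w-mu)[:,:2]); print(mu.round(4),vt[0].round(3),np.ptp((w-mu)[:,:2]@vt[0]).round(4))
print('carton corners px at z .078 guess:')
for p in [(442/1.5625,273/1.5625),(560/1.5625,278/1.5625),(436/1.5625,372/1.5625),(552/1.5625,380/1.5625)]: print(onplane('top',p,.078)[0].round(3))
col=b[190:300,80:200]; cv2.imwrite('pics/c1.png',cv2.resize(col[:,:,::-1],None,fx=5,fy=5,interpolation=cv2.INTER_CUBIC))
print(onplane('top',(233/1.5625,382/1.5625),.064))
# carton crop
cv2.imwrite('pics/c2.png',cv2.resize(b[140:265,250:395,::-1],None,fx=4.5,fy=4.5,interpolation=cv2.INTER_CUBIC))
E
```

```text
red [221.9 167.3] 104 [0.6474 0.0931 0.06  ] [12.0, 11.0] rect
yel [193.1 180.1] 137 [0.6084 0.1792 0.06  ] [12.0, 12.0] rect
blue [185.8 137.2] 662 [0.7568 0.2101 0.025 ] [28.6, 23.7] rect
blue [211.8 228.8] 162 [0.4647 0.1255 0.025 ] [4.7, 36.3] rect
turq [145.3 143.6] 125 [0.7242 0.3271 0.06  ] [11.0, 12.0] rect
black [507.  102.1] 552 [ 0.8549 -0.817   0.06  ] [83.0, 18.0] rect
black [439.5 132.7] 693 [ 0.7532 -0.5865  0.06  ] [93.1, 51.5] rect
black [455.4 123.8] 308 [ 0.7824 -0.6408  0.06  ] [55.3, 24.2] rect
black [289.4 107.1] 793 [ 0.8414 -0.1186  0.06  ] [15.0, 83.0] rect
black [398.  119.1] 117 [ 0.7994 -0.4598  0.06  ] [10.4, 14.5] rect
black [384.8 131.8] 168 [ 0.7574 -0.4145  0.06  ] [18.4, 23.3] rect
black [338.3 194.6] 762 [ 0.5595 -0.2568  0.06  ] [100.4, 50.1] rect
black [143.8 183.4] 307 [0.5997 0.3261 0.06  ] [19.0, 16.0] rect
black [374.3 199.3] 304 [ 0.544  -0.3645  0.06  ] [66.0, 18.0] rect
black [217.4 211.1] 103 [0.5136 0.106  0.06  ] [21.1, 6.4] rect
black [156.5 242.4] 109 [0.4239 0.2818 0.06  ] [30.4, 18.2] rect
black [286.9 283.8] 147 [ 0.3014 -0.0937  0.06  ] [42.1, 3.6] rect
brown [204.5  97.2] 1546 [0.8661 0.1458 0.08  ] [27.0, 70.0] rect
brown [317.8 202.5] 9077 [ 0.5327 -0.1896  0.08  ] [121.0, 100.4] rect
[0.7522 0.2079 0.038 ] [-0.161 -0.987] 0.0886
[0.4636 0.1242 0.038 ] [-0.96   0.279] 0.1078
carton corners px at z .078 guess:
[ 0.618 -0.09   0.078]
[ 0.606 -0.315  0.078]
[ 0.431 -0.073  0.078]
[ 0.413 -0.287  0.078]
[[0.41791505 0.30178724 0.064     ]]
```

View pics/c1.png

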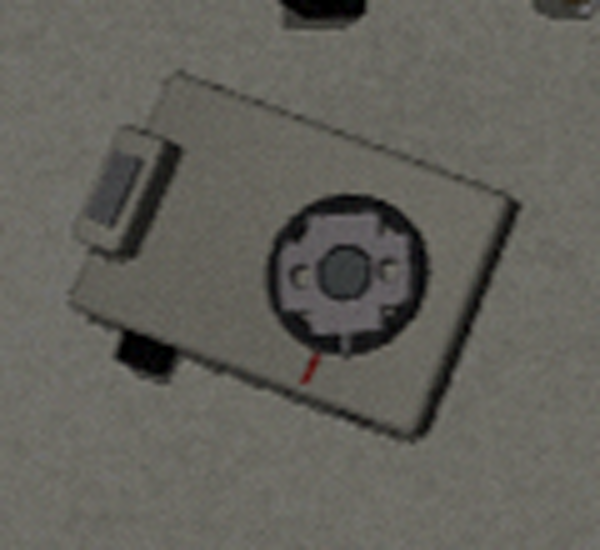

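View pics/c2.png

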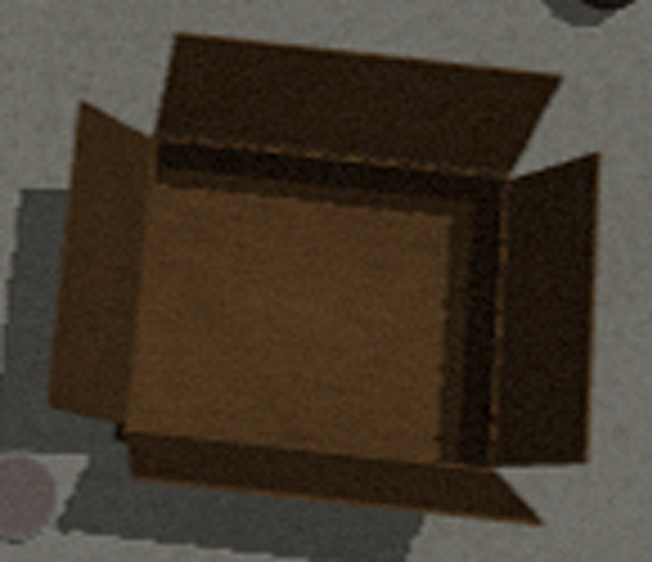

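The crop of the collar shows its holes about 25 mm either side of the lens, lying nearly along world y, at crop (303,275) and (388,270). I'll move over the spanner and collar for a close look.

carry_out(moves=[100, 1.7, 4.3, 0.5, 0.149, 100, 1.7, 4.3, 0.5, 0.149, 100, 1.7, 4.3, 0.5, 0.149, 100, 1.7, 4.3, 0.5, 0.149, 100, 1.7, 4.3, 0.5, 0.149, 100, 1.7, 4.3, 0.5, 0.149, 100, 1.7, 4.3, 0.5, 0.149, 100, 1.7, 4.3, 0.5, 0.149, 100, 1.7, 4.3, 0, 0.149, 100, 1.7, 4.3, 0, 0.149])

```text
clock: 1.15
position: [0.3526, -0.1136, 0.2442]
ee_rot: [0.001, 0.614, 0.789, 0.0]
contact_force: [1.4, -0.7, -0.1]
width: 0.0855
```

carry_out(moves=[100, 1.7, 4.3, 0, 0.149, 100, 1.7, 4.3, 0, 0.149, 100, 1.7, 4.3, 0, 0.149, 100, 1.7, 4.3, 0, 0.149, 100, 1.7, 4.3, 0, 0.149, 100, 1.7, 4.3, 0, 0.149, 100, 1.7, 4.3, 0, 0.149, 100, 0, 0, 0, 0, 100, 0, 0, 0, 0, 100, 0, 0, 0, 0])

```text
clock: 2.15
position: [0.4707, 0.1847, 0.2436]
ee_rot: [-0.0, 0.143, 0.99, -0.001]
contact_force: [0.4, -0.5, 0.5]
width: 0.0851
```

```bash
cat > look.py <<'E'
from seg import *
import pickle,sys
def look(tag):
    st=manip.get_state(); im=snap('wrist',tag+'.png'); pickle.dump(st,open('pics/'+tag+'.pkl','wb'))
    print(st['clock'],st['position'].round(4),np.degrees(yaw(st)).round(2),st['contact_force'].round(1),round(st['width'],4)); return st,im
def yaw(st):
    q=np.array(st['ee_rot']); x=R.from_quat(q[[1,2,3,0]]).as_matrix()[:,0]; return np.arctan2(x[1],x[0])
E
python3 - <<'E'
from look import *
st,im=look('w1'); cv2.imwrite('pics/w1b.png',cv2.resize(im[:,:,::-1],(800,600),interpolation=cv2.INTER_CUBIC)); print(st['qpos'].round(2))
E
```

```text
2.15 [0.4707 0.1847 0.2436] 163.56 [ 0.4 -0.5  0.5] 0.0851
[ 0.24  0.15  1.57 -0.    1.42 -1.05]
```

View pics/w1b.png

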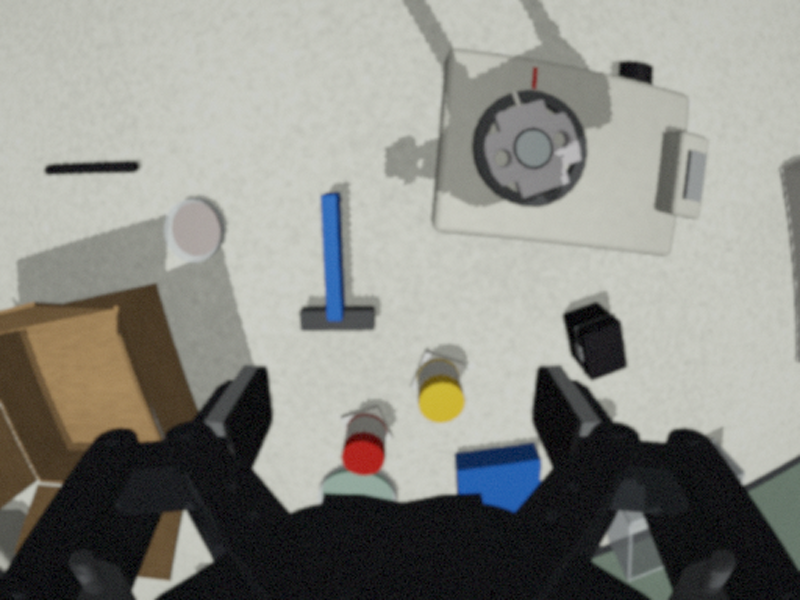

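The wrist view shows the handle running from (330,195) to (335,320) with its head at (338,318). The collar is centred at (531,148), with its holes near (503,158) and (562,138). Now to measure these.

Run:
```python
from look import *
st=pickle.load(open('pics/w1.pkl','rb')); im=cv2.imread('pics/w1.png')[:,:,::-1].copy()
for c,s,r,m in blobs(im,(105,130,60),(125,255,255),200):
    if c[1]<230:
        w=onplane('wrist',np.argwhere(m)[:,::-1],.038,st)[:,:2]
        (cx,cy),(a,b_),_=cv2.minAreaRect((w*1e4).astype(np.float32)); bx=cv2.boxPoints(cv2.minAreaRect((w*1e4).astype(np.float32)))/1e4
        mu=w.mean(0); vt=np.linalg.svd(w-mu)[2]; print('handle',cx/1e4,cy/1e4,a/1e4,b_/1e4,np.degrees(np.arctan2(vt[0][1],vt[0][0])),mu)
# head
g=cv2.cvtColor(im,cv2.COLOR_RGB2GRAY)
m=np.zeros_like(g); sub=(g[185:225,185:250]<85)
ys,xs=np.nonzero(sub); 
hsv=cv2.cvtColor(im,cv2.COLOR_RGB2HSV)
for c,s,r,mm in blobs(im[185:225,185:250].copy(),(0,0,0),(180,255,85),50):
    w=onplane('wrist',np.argwhere(mm)[:,::-1]+[185,185],.028,st)[:,:2]; print('head',cv2.minAreaRect((w*1e4).astype(np.float32)))
# collar
px=np.array([[503,158],[562,138],[531,148]])/1.5625; print('holes/lens',onplane('wrist',px,.064,st).round(4))
sub=im[50:140,290:385].copy()
for c,s,r,mm in blobs(sub,(0,0,0),(180,255,75),200):
    cn=max(cv2.findContours(mm.astype(np.uint8),cv2.RETR_EXTERNAL,cv2.CHAIN_APPROX_NONE)[0],key=len)[:,0]+[290,50]
    w=onplane('wrist',cn,.064,st)[:,:2]; (x,y),rad=cv2.minEnclosingCircle((w*1e4).astype(np.float32)); e=cv2.fitEllipse((w*1e4).astype(np.float32)); print('collar',x,y,rad,e)
cv2.imwrite('pics/c3.png',cv2.resize(sub[:,:,::-1],None,fx=6,fy=6,interpolation=cv2.INTER_CUBIC))
```

```text
handle 0.464533251953125 0.12506104736328125 0.015248452758789062 0.10864539794921875 -16.3708426510689 [0.46372216 0.12532564]
head ((5166.32177734375, 1099.251708984375), (631.4907836914062, 192.3782501220703), 74.02693176269531)
holes/lens [[0.4218 0.2775 0.064 ]
 [0.4177 0.3276 0.064 ]
 [0.4196 0.3009 0.064 ]]
collar 3983.142578125 3234.3330078125 301.1341247558594 ((3986.292724609375, 3241.327392578125), (238.00454711914062, 531.5880737304688), 132.5782928466797)
collar 4192.919921875 2993.624267578125 436.2983093261719 ((4189.1875, 3004.130615234375), (801.4666748046875, 837.2958374023438), 2.792607545852661)
```

View pics/c3.png

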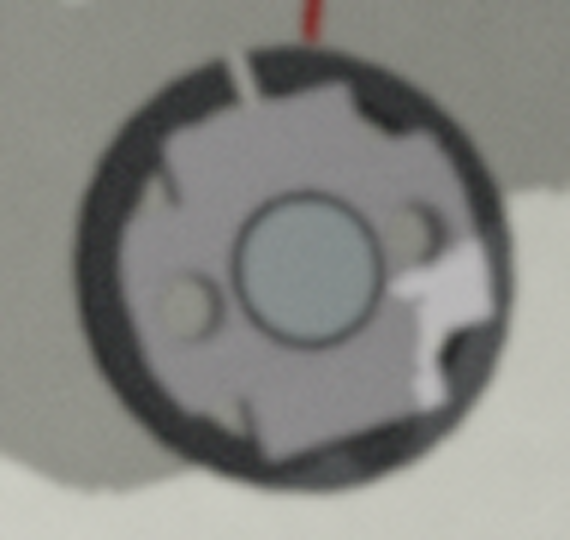

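carry_out(moves=[100, -0.3, -1.4, -3.1, 0, 100, -0.3, -1.4, -3.1, 0, 100, -0.3, -1.4, -3.1, 0, 100, -0.4, -1.6, -3.1, 0, 100, 0, 0, 0, 0, 100, 0, 0, 0, 0, 100, 0, 0, 0, 0, 100, 0, 0, 0, 0, 100, 0, 0, 0, 0, 100, 0, 0, 0, 0])

```text
clock: 3.2
position: [0.4589, 0.1281, 0.1206]
ee_rot: [0.001, 0.142, 0.99, 0.0]
contact_force: [-0.8, -1.0, -0.1]
width: 0.0854
```

```bash
cat > sp.py <<'E'
from look import *
def handle(st,im,z):
    out=[]
    for c,s,r,m in blobs(im,(105,130,60),(125,255,255),300):
        w=onplane('wrist',np.argwhere(m)[:,::-1],z,st)[:,:2]
        mu=w.mean(0); vt=np.linalg.svd(w-mu,full_matrices=False)[2]; a=np.degrees(np.arctan2(vt[0][1],vt[0][0])); q=(w-mu)@vt.T
        print('blue',c.round(0),s,'ctr',(mu+((np.percentile(q,99,0)+np.percentile(q,1,0))/2)@vt).round(4),'len',np.ptp(q,axis=0).round(4),'ang',round(a,2),'row span',s[1],s[1]+s[3])
E
python3 - <<'E'
from sp import *
st,im=look('w2'); handle(st,im,.038)
E
```

```text
3.2 [0.4589 0.1281 0.1206] 163.66 [-0.8 -1.  -0.1] 0.0854
blue [255. 186.] [ 247  128   17  117 1606] ctr [0.4635 0.1239] len [0.1087 0.015 ] ang -15.91 row span 128 245
blue [393. 350.] [378 327  28  45 677] ctr [0.7347 0.2342] len [0.1019 0.038 ] ang -4.86 row span 327 372
```

View pics/w2.png

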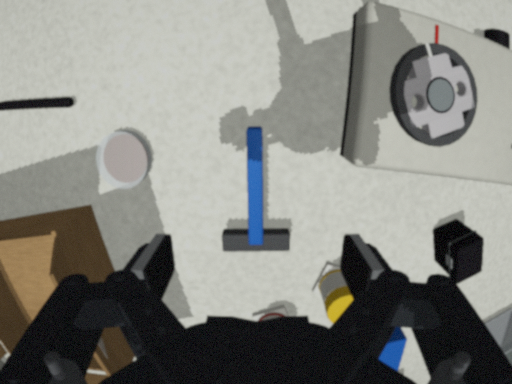

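carry_out(moves=[100, -0.1, -0.1, -3.0, 0.007, 100, -0.1, -0.1, -3.0, 0, 100, 0, 0, -3.0, 0, 100, 0, 0, -2.0, 0, 100, 0, 0, 0, 0, 0, 0, 0, 0, 0, 0, 0, 0, 0, 0, 0, 0, 0, 0, 0, 0, 0, 0, 0, 0, 0, 0, 0, 0, 0], squeeze=100)

```text
clock: 4.25
position: [0.4569, 0.1258, 0.0106]
ee_rot: [0.001, 0.139, 0.99, 0.0]
contact_force: [-0.5, -0.7, 3.0]
width: 0.0124
```

carry_out(moves=[0, 0, 0, 0, 0, 0, 0, 0, 0, 0, 0, 0, 0, 0, 0, 0, 0, 0, 0, 0, 0, 0, 0, 1, 0, 0, 0, 0, 2, 0, 0, 0, 0, 3, 0, 0, 0, 0, 3, 0, 0, 0, 0, 3, 0, 0, 0, 0, 0, 0])

```text
clock: 5.25
position: [0.4596, 0.1258, 0.1343]
ee_rot: [0.005, 0.139, 0.99, 0.001]
contact_force: [1.2, -0.4, -0.4]
width: 0.0
```

The opening reads 0, so the grip missed. Looking again.

Run:
```python
from sp import *
st,im=look('w3'); handle(st,im,.038)
```

```text
5.25 [0.4596 0.1258 0.1343] 164.03 [ 1.2 -0.4 -0.4] 0.0
blue [257. 174.] [ 250  125   16  101 1268] ctr [0.4582 0.1256] len [0.0965 0.0136] ang -15.31 row span 125 226
```

View pics/w3.png

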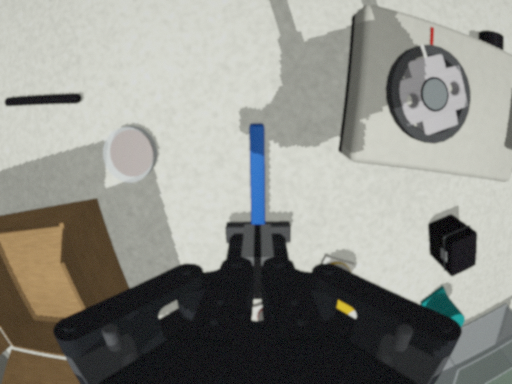

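carry_out(moves=[100, 0, 0, 0, 0, 100, 0, 0, 0, 0, 100, 0, 0, 0, 0, 100, 0, 0, 0, 0, 100, 0, 0, -3, 0, 100, 0, 0, -3, 0, 100, 0, 0, -3, 0, 100, 0, 0, -3, 0, 100, 0, 0, -0.3, 0, 100, 0, 0, 0, 0])

```text
clock: 6.3
position: [0.4559, 0.1256, 0.0064]
ee_rot: [-0.001, 0.139, 0.99, -0.0]
contact_force: [0.1, -0.5, 0.4]
width: 0.0854
```

carry_out(moves=[0, 0, 0, 0, 0, 0, 0, 0, 0, 0, 0, 0, 0, 0, 0, 0, 0, 0, 0, 0, 0, 0, 0, 0, 0, 0, 0, 0, 0, 0, 0, 0, 0, 0, 0, 0, 0, 0, 0, 0, 0, 0, 0, 0, 0, 0, 0, 0, 0, 0], squeeze=100)

```text
clock: 7.3
position: [0.457, 0.1261, 0.0077]
ee_rot: [0.001, 0.139, 0.99, 0.001]
contact_force: [-1.5, 2.1, 4.8]
width: 0.0089
```

Run:
```python
from sp import *
st,im=look('w4'); handle(st,im,.038)
cv2.imwrite('pics/w4b.png',cv2.resize(im[130:330,130:390,::-1],None,fx=3,fy=3,interpolation=cv2.INTER_CUBIC))
s=snap('scene'); cv2.imwrite('pics/s4.png',s[:,:,::-1])
p=proj('scene',[st['position']])[0].astype(int); print(p)
```

```text
7.3 [0.457  0.1261 0.0077] 164.02 [-1.5  2.1  4.8] 0.0089
blue [257. 232.] [ 244  148   27  174 3979] ctr [0.4589 0.1247] len [0.1049 0.0143] ang -15.62 row span 148 322
[313 201]
```

View pics/w4b.png

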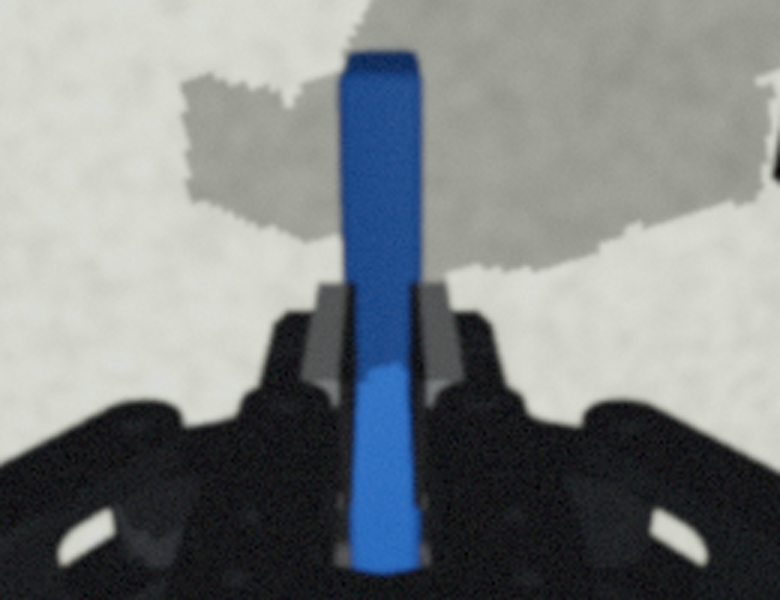

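carry_out(moves=[0, 0, 0, 0, 0, 0, 0, 0, 0, 0, 0, 0, 0, 0.2, 0, 0, 0, 0, 0.5, 0, 0, 0, 0, 0.5, 0, 0, 0, 0, 0.5, 0, 0, 0, 0, 0.5, 0, 0, 0, 0, 0.5, 0, 0, 0, 0, 0, 0, 0, 0, 0, 0, 0], squeeze=60)

```text
clock: 8.4
position: [0.4564, 0.1257, 0.0341]
ee_rot: [0.0, 0.139, 0.99, 0.0]
contact_force: [-0.0, 0.0, -2.2]
width: 0.0091
```

Run:
```python
from sp import *
st,im=look('w5'); handle(st,im,.038+.0269)
cv2.imwrite('pics/w5b.png',cv2.resize(im[130:330,130:390,::-1],None,fx=3,fy=3,interpolation=cv2.INTER_CUBIC))
```

```text
8.4 [0.4564 0.1257 0.0341] 164.03 [-0.   0.  -2.2] 0.0091
blue [257. 232.] [ 244  147   27  175 3983] ctr [0.458  0.1243] len [0.1049 0.0146] ang -15.79 row span 147 322
```

carry_out(moves=[0, 0, 0, 2, 0, 0, 0, 0, 3, 0, 0, 0, 0, 3, 0.06, 0, 0.8, 2.9, 3, 0.06, 0, 0.8, 2.9, 2.6, 0.06, 0, 0.8, 2.9, 0, 0.06, 0, 0.8, 2.9, 0, 0.06, 0, 0.8, 2.9, 0, 0.06, 0, 0.4, 2.9, 0, 0, 0, 0, 0, 0, 0])

```text
clock: 9.45
position: [0.5007, 0.3031, 0.1691]
ee_rot: [-0.0, -0.042, 0.999, 0.001]
contact_force: [0.5, -0.6, -2.9]
width: 0.0088
```

carry_out(moves=[0, 0, 0, 0, 0, 0, 0, 0, 0, 0, 0, 0, 0, 0, 0, 0, 0, 0, 0, 0, 0, 0, 0, 0, 0, 0, 0, 0, 0, 0, 0, 0, 0, 0, 0, 0, 0, 0, 0, 0, 0, 0, 0, 0, 0, 0, 0, 0, 0, 0])

```text
clock: 10.45
position: [0.5004, 0.2997, 0.1699]
ee_rot: [0.0, -0.041, 0.999, 0.0]
contact_force: [-0.3, -0.7, -2.1]
width: 0.0112
```

Run:
```python
from sp import *
st,im=look('w6'); handle(st,im,st['position'][2]+.0303)
p=proj('wrist',[[.4193,.3009,.064]],st)[0]; print(p); x,y=(p-[60,45]).astype(int); x=max(x,0);y=max(y,0)
print('crop org',x,y); cv2.imwrite('pics/w6b.png',cv2.resize(im[y:y+90,x:x+120,::-1],None,fx=6,fy=6,interpolation=cv2.INTER_CUBIC))
```

```text
10.45 [0.5004 0.2997 0.1699] -175.35 [-0.3 -0.7 -2.1] 0.0112
blue [257. 233.] [ 244  147   27  175 4227] ctr [0.5023 0.2991] len [0.1053 0.0148] ang 4.93 row span 147 322
[266.42898729  91.57471176]
crop org 206 46
```

View pics/w6b.png

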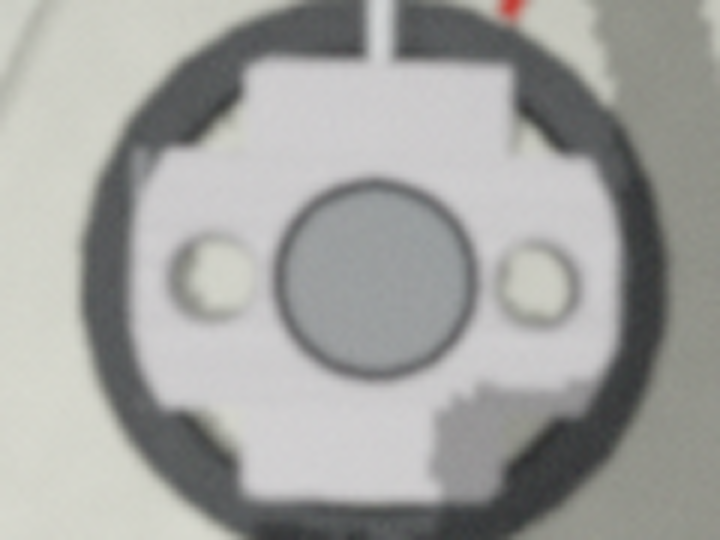

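The close crop shows both holes clearly: left mouth (214,277), right mouth (537,282), lens (376,280).

Run:
```python
from sp import *
st=pickle.load(open('pics/w6.pkl','rb'))
px=np.array([[214,277],[537,282],[376,280]]); px=(px+.5)/6-.5+[206,46]
w=onplane('wrist',px,.064,st); print(w.round(4)); d=w[1]-w[0]; print(np.linalg.norm(d),(w[0]+w[1])/2)
a=np.arctan2(-d[0],d[1]); print('spanner yaw needed',np.degrees(a))
c=(w[0]+w[1]+w[2])[:2]/3; print('tcp target',c-.0649*np.array([np.cos(a),np.sin(a)]), 'tool yaw',np.degrees(yaw(st))+180)
```

```text
[[0.4213 0.278  0.064 ]
 [0.4177 0.3271 0.064 ]
 [0.4198 0.3026 0.064 ]]
0.049217150931984026 [0.41946839 0.30258627 0.064     ]
spanner yaw needed 4.1699206338491255
tcp target [0.35484334 0.29787354] tool yaw 4.654697318340283
```

carry_out(moves=[0, -3.6, 0, 0, -0.008, 0, -3.6, 0, 0, 0, 0, -3.6, 0, -1, 0, 0, -3.7, -0.1, -2, 0, 0, 0, 0, -2, 0, 0, 0, 0, -2, 0, 0, 0, 0, -1.5, 0, 0, 0, 0, -0.7, 0, 0, 0, 0, 0, 0, 0, 0, 0, 0, 0])

```text
clock: 11.5
position: [0.356, 0.299, 0.0785]
ee_rot: [0.0, -0.037, 0.999, 0.0]
contact_force: [-0.2, 0.1, -2.9]
width: 0.0108
```

carry_out(moves=[0, 0, 0, 0, 0, 0, 0, 0, 0, 0, 0, 0, 0, 0, 0, 0, 0, 0, 0, 0, 0, 0, 0, 0, 0, 0, 0, 0, 0, 0, 0, 0, 0, 0, 0, 0, 0, 0, 0, 0, 0, 0, 0, 0, 0, 0, 0, 0, 0, 0])

```text
clock: 12.5
position: [0.3554, 0.2986, 0.0779]
ee_rot: [-0.0, -0.037, 0.999, 0.0]
contact_force: [0.5, 0.0, -1.3]
width: 0.0109
```

Run:
```python
from sp import *
st,im=look('w7'); handle(st,im,st['position'][2]+.0303)
```

```text
12.5 [0.3554 0.2986 0.0779] -175.81 [ 0.5  0.  -1.3] 0.0109
blue [257. 233.] [ 242  147   30  175 4315] ctr [0.3573 0.298 ] len [0.1053 0.0148] ang 4.5 row span 147 322
```

Aligned to within 1 mm. Now lower slowly into the holes.

carry_out(moves=[0, 0, 0, -0.3, 0, 0, 0, 0, -0.3, 0, 0, 0, 0, -0.3, 0, 0, 0, 0, -0.3, 0, 0, 0, 0, 0, 0, 0, 0, 0, 0, 0, 0, 0, 0, 0, 0, 0, 0, 0, 0, 0, 0, 0, 0, 0, 0, 0, 0, 0, 0, 0])

```text
clock: 13.55
position: [0.3554, 0.2987, 0.066]
ee_rot: [0.0, -0.037, 0.999, 0.0]
contact_force: [-0.8, -0.7, -1.7]
width: 0.0109
```

No contact with the tips about 6 mm in, so the prongs are in the holes. Going down further.

carry_out(moves=[0, 0, 0, -0.2, 0, 0, 0, 0, -0.2, 0, 0, 0, 0, -0.1, 0, 0, 0, 0, 0, 0, 0, 0, 0, 0, 0, 0, 0, 0, 0, 0, 0, 0, 0, 0, 0, 0, 0, 0, 0, 0, 0, 0, 0, 0, 0, 0, 0, 0, 0, 0])

```text
clock: 14.55
position: [0.3554, 0.2987, 0.0609]
ee_rot: [0.0, -0.037, 0.999, 0.0]
contact_force: [0.3, 0.1, -1.9]
width: 0.0111
```

Run:
```python
from sp import *
st,im=look('w8'); print(st['moment'].round(2))
# arc plan about axis
c=np.array([.4195,.3027]); p=st['position'][:2]; v=p-c; print(v,np.hypot(*v))
k=0.1
pts=[c+R.from_rotvec([0,0,-k*i]).apply([*v,0])[:2] for i in range(13)]
print((np.diff(pts,axis=0)*100).round(2))
```

```text
14.55 [0.3554 0.2987 0.0609] -175.81 [ 0.3  0.1 -1.9] 0.0111
[-0.05  0.09  0.  ]
[-0.06405592 -0.00402622] 0.06418233150176515
[[-0.01  0.64]
 [ 0.06  0.64]
 [ 0.12  0.63]
 [ 0.18  0.62]
 [ 0.24  0.59]
 [ 0.3   0.57]
 [ 0.36  0.53]
 [ 0.41  0.5 ]
 [ 0.45  0.45]
 [ 0.5   0.41]
 [ 0.54  0.35]
 [ 0.57  0.3 ]]
```

carry_out(moves=[0, 0, 0.64, 0, -0.1, 0, 0.06, 0.64, 0, -0.1, 0, 0.12, 0.63, 0, -0.1, 0, 0.18, 0.62, 0, -0.1, 0, 0.24, 0.59, 0, -0.1, 0, 0.3, 0.57, 0, -0.1, 0, 0.36, 0.53, 0, -0.1, 0, 0.41, 0.5, 0, -0.1, 0, 0, 0, 0, 0, 0, 0, 0, 0, 0], squeeze=80)

```text
clock: 15.6
position: [0.3703, 0.3465, 0.0608]
ee_rot: [-0.002, 0.356, 0.935, -0.0]
contact_force: [-3.9, 3.3, 0.0]
width: 0.01
```

Run:
```python
from sp import *
st,im=look('w9'); print(st['moment'].round(2)); handle(st,im,st['position'][2]+.0303)
```

```text
15.6 [0.3703 0.3465 0.0608] 138.34 [-3.9  3.3  0. ] 0.01
[0.48 0.81 0.05]
blue [257. 232.] [ 243  147   28  175 4159] ctr [0.3718 0.3444] len [0.1052 0.0146] ang -41.28 row span 147 322
```

carry_out(moves=[0, 0.23, 0.23, 0, -0.05, 0, 0.23, 0.23, 0, -0.05, 0, 0.25, 0.21, 0, -0.05, 0, 0.25, 0.2, 0, -0.05, 0, 0, 0, 0, 0, 0, 0, 0, 0, 0, 0, 0, 0, 0, 0, 0, 0, 0, 0, 0, 0, 0, 0, 0, 0, 0, 0, 0, 0, 0])

```text
clock: 16.65
position: [0.38, 0.3556, 0.061]
ee_rot: [-0.002, 0.447, 0.894, 0.0]
contact_force: [-4.9, 4.1, 0.5]
width: 0.0099
```

Run:
```python
from sp import *
st,im=look('w10'); print(st['moment'].round(2)); handle(st,im,st['position'][2]+.0303)
b=snap('top','t10.png')
x,y=(proj('top',[[.4195,.3027,.064]])[0]-[50,37]).astype(int); print(x,y)
```

```text
16.65 [0.38   0.3556 0.061 ] 126.85 [-4.9  4.1  0.5] 0.0099
[0.62 0.88 0.01]
blue [257. 232.] [ 243  147   28  175 4159] ctr [0.3811 0.3531] len [0.1052 0.0146] ang -52.73 row span 147 322
98 206
```

carry_out(moves=[0, 0.26, 0.18, 0, -0.05, 0, 0.26, 0.18, 0, -0.05, 0, 0, 0, 0, 0, 0, 0, 0, 0, 0, 0, 0, 0, 0, 0, 0, 0, 0, 0, 0, 0, 0, 0, 0, 0, 0, 0, 0, 0, 0, 0, 0, 0, 0, 0, 0, 0, 0, 0, 0])

```text
clock: 17.75
position: [0.3854, 0.3594, 0.0611]
ee_rot: [-0.002, 0.491, 0.871, 0.001]
contact_force: [-5.1, 4.3, 0.7]
width: 0.01
```

carry_out(moves=[0, 0.27, 0.17, 0, -0.05, 0, 0, 0, 0, 0, 0, 0, 0, 0, 0, 0, 0, 0, 0, 0, 0, 0, 0, 0, 0, 0, 0, 0, 0, 0, 0, 0, 0, 0, 0, 0, 0, 0, 0, 0, 0, 0, 0, 0, 0, 0, 0, 0, 0, 0])

```text
clock: 18.75
position: [0.3883, 0.3611, 0.0611]
ee_rot: [-0.002, 0.513, 0.858, 0.0]
contact_force: [-4.1, 3.1, -0.2]
width: 0.0101
```

Run:
```python
from sp import *
st,im=look('w11'); print(st['moment'].round(2)); handle(st,im,st['position'][2]+.0303)
c=np.array([.4195,.3027]); v=st['position'][:2]-c; print(v,np.hypot(*v),np.degrees(np.arctan2(*v[::-1])))
```

```text
18.75 [0.3883 0.3611 0.0611] 118.26 [-4.1  3.1 -0.2] 0.0101
[0.61 0.7  0.03]
blue [257. 232.] [ 243  147   28  175 4157] ctr [0.3891 0.3584] len [0.1052 0.0147] ang -61.36 row span 147 322
[-0.03124572  0.05836614] 0.0662034865775851 118.16191402741342
```

carry_out(moves=[0, 0.28, 0.15, 0, -0.05, 0, 0, 0, 0, 0, 0, 0, 0, 0, 0, 0, 0, 0, 0, 0, 0, 0, 0, 0, 0, 0, 0, 0, 0, 0, 0, 0, 0, 0, 0, 0, 0, 0, 0, 0, 0, 0, 0, 0, 0, 0, 0, 0, 0, 0])

```text
clock: 19.8
position: [0.3888, 0.3616, 0.0606]
ee_rot: [-0.003, 0.534, 0.846, -0.002]
contact_force: [-7.2, 3.7, 1.0]
width: 0.01
```

carry_out(moves=[0, 0.28, 0.14, 0, -0.05, 0, 0, 0, 0, 0, 0, 0, 0, 0, 0, 0, 0, 0, 0, 0, 0, 0, 0, 0, 0, 0, 0, 0, 0, 0, 0, 0, 0, 0, 0, 0, 0, 0, 0, 0, 0, 0, 0, 0, 0, 0, 0, 0, 0, 0])

```text
clock: 20.8
position: [0.3892, 0.3621, 0.0601]
ee_rot: [-0.004, 0.554, 0.832, -0.004]
contact_force: [-10.9, 3.6, 0.9]
width: 0.0098
```

Run:
```python
from sp import *
st,im=look('w12'); print(st['moment'].round(2)); handle(st,im,st['position'][2]+.0303)
t=snap('top'); x,y=98,206
cv2.imwrite('pics/t12.png',cv2.resize(t[y-15:y+85,x-15:x+115,::-1],None,fx=6,fy=6,interpolation=cv2.INTER_CUBIC))
```

```text
20.8 [0.3892 0.3621 0.0601] 112.7 [-10.9   3.6   0.9] 0.0098
[0.51 1.98 0.88]
blue [256. 230.] [ 236  148   40  174 4051] ctr [0.3901 0.3594] len [0.105  0.0146] ang -63.17 row span 148 322
blue [466. 370.] [443 352  44  32 849] ctr [0.631  0.2948] len [0.0825 0.0389] ang -19.83 row span 352 384
```

View pics/t12.png

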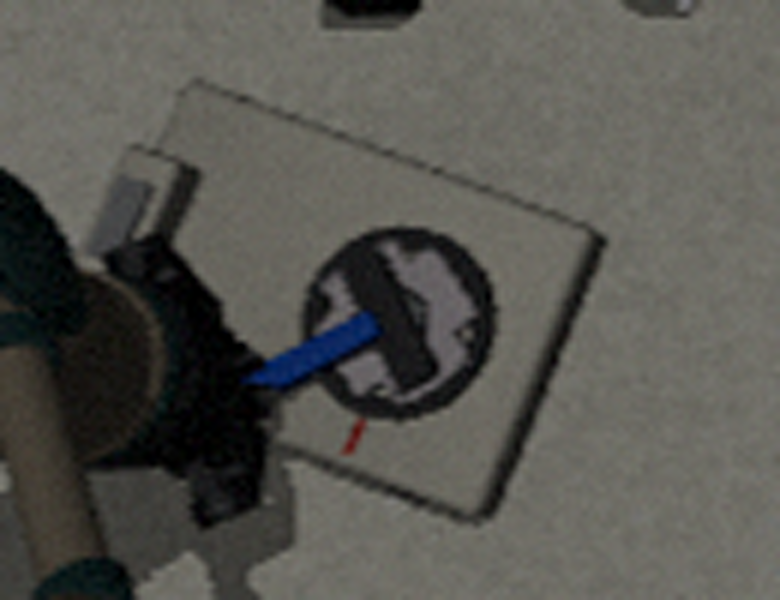

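The arm no longer advances and the force has risen to 11 N, so the collar is at its stop. Unload, lift the spanner out, and estimate the carton's pose.

carry_out(moves=[0, -0.28, -0.14, 0, 0.05, 0, -0.28, -0.14, 0, 0.05, 0, 0, 0, 0, 0, 0, 0, 0, 0.5, 0, 0, 0, 0, 0.5, 0, 0, 0, 0, 1, 0, 0, 0, 0, 2, 0, 0, 0, 0, 3, 0, 0, 0, 0, 3, 0, 0, 0, 0, 3, 0])

```text
clock: 21.9
position: [0.3907, 0.3594, 0.1932]
ee_rot: [0.001, 0.513, 0.858, 0.001]
contact_force: [0.0, -0.4, -2.8]
width: 0.0101
```

Run:
```python
from sp import *
st,im=look('w13'); handle(st,im,st['position'][2]+.0303)
px=np.array([[155,140],[506,180],[128,433],[491,466]])/4.5+[250,140]
w=onplane('top',px,.079); print(w.round(4)); c=w.mean(0); print('centre',c)
u=(w[0]+w[2]-w[1]-w[3])/2; v=(w[0]+w[1]-w[2]-w[3])/2
print('size y',np.linalg.norm(u),'x',np.linalg.norm(v),'yaw',np.degrees(np.arctan2(-u[0],u[1])),np.degrees(np.arctan2(v[1],v[0])))
```

```text
21.9 [0.3907 0.3594 0.1932] 118.27 [ 0.  -0.4 -2.8] 0.0101
blue [257. 232.] [ 243  147   29  175 4142] ctr [0.3914 0.3567] len [0.1055 0.0147] ang -61.41 row span 147 322
[[ 0.6288 -0.0945  0.079 ]
 [ 0.5994 -0.3265  0.079 ]
 [ 0.4358 -0.0713  0.079 ]
 [ 0.4118 -0.3033  0.079 ]]
centre [ 0.51896121 -0.19889995  0.079     ]
size y 0.2335960649260808 x 0.19170273778751354 yaw -6.560431961033122 -6.945868165410244
```

Next, carry the spanner over the carton for a straight-down look.

carry_out(moves=[0, 0.7, -4, 1.5, -0.04, 0, 0.7, -4, 1.5, -0.04, 0, 0.7, -4, 1.5, -0.04, 0, 0.7, -4, 1.5, -0.04, 0, 0.7, -4, 0.7, -0.04, 0, 0.7, -4, 0, -0.04, 0, 0.7, -4, 0, -0.04, 0, 0.7, -4, 0, -0.04, 0, 0.7, -4, 0, -0.04, 0, 0.7, -4, 0, -0.04])

```text
clock: 22.95
position: [0.4598, -0.0427, 0.2587]
ee_rot: [0.001, 0.674, 0.739, -0.0]
contact_force: [0.8, 0.2, -2.0]
width: 0.0097
```

carry_out(moves=[0, 0.7, -4, 0, -0.04, 0, 0.7, -4, 0, -0.04, 0, 0.7, -4, 0, -0.04, 0, 0.7, -4, 0, -0.04, 0, 0.7, -4, 0, -0.05, 0, 0.4, -4, 0, 0, 0, 0, 0, 0, 0, 0, 0, 0, 0, 0, 0, 0, 0, 0, 0, 0, 0, 0, 0, 0])

```text
clock: 23.95
position: [0.4984, -0.279, 0.2583]
ee_rot: [0.0, 0.747, 0.665, 0.0]
contact_force: [-0.1, 0.4, -3.0]
width: 0.0099
```

Run:
```python
from sp import *
st,im=look('w14'); handle(st,im,st['position'][2]+.0303)
cv2.imwrite('pics/w14b.png',cv2.resize(im[:,:,::-1],(768,576),interpolation=cv2.INTER_CUBIC))
```

```text
23.95 [ 0.4984 -0.279   0.2583] 83.42 [-0.1  0.4 -3. ] 0.0099
blue [257. 232.] [ 243  148   28  174 4163] ctr [ 0.4979 -0.2822] len [0.1049 0.0146] ang -96.29 row span 148 322
```

View pics/w14b.png

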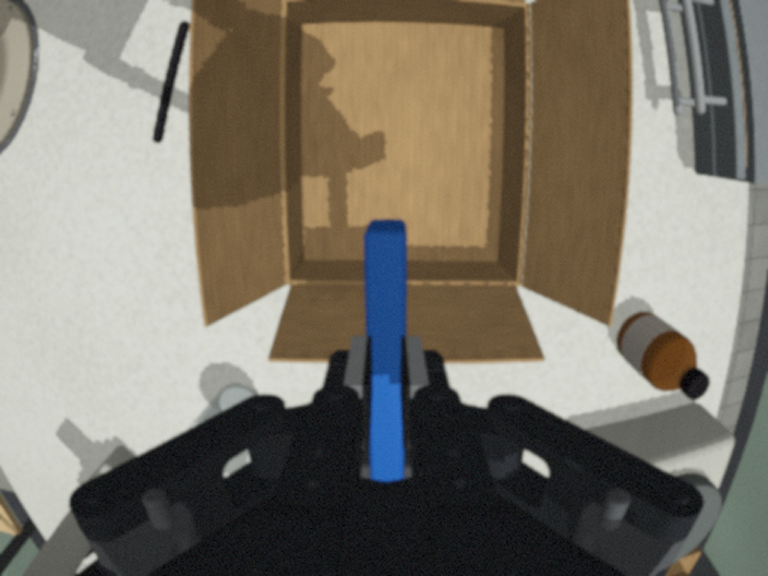

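Run:
```python
from sp import *
st=pickle.load(open('pics/w14.pkl','rb'))
px=np.array([[289,284],[521,284],[284,8],[528,8],[287,150],[526,150]])/1.5
w=onplane('wrist',px,.079,st); print(w.round(4))
y=w[1]-w[0]; print(np.linalg.norm(y),np.degrees(np.arctan2(y[1],y[0])), np.linalg.norm(w[3]-w[2]),np.linalg.norm(w[2]-w[0]),np.linalg.norm(w[5]-w[4]))
for a in (w[2]-w[0],w[3]-w[1]): print(np.degrees(np.arctan2(-a[0],a[1])))
th=np.radians(-6.7); ex=np.array([np.cos(th),np.sin(th)]); ey=np.array([-ex[1],ex[0]])
print('centre from right edge',(w[0]+w[1])[:2]/2+.12*ey)
```

```text
[[ 0.4144 -0.3056  0.079 ]
 [ 0.6076 -0.3281  0.079 ]
 [ 0.4408 -0.0804  0.079 ]
 [ 0.634  -0.0989  0.079 ]
 [ 0.4301 -0.1971  0.079 ]
 [ 0.618  -0.2171  0.079 ]]
0.19452481479486192 -6.642109600012243 0.19412332765243787 0.22681308986016466 0.18898018404394726
-6.681534145236741
-6.571015073375086
centre from right edge [ 0.52501363 -0.19771093]
```

carry_out(moves=[0, -0.3, 3.3, 0, 0, 0, -0.2, 3.3, 0, 0, 0, -0.2, 3.2, 0, 0, 0, 0, 0, -4, 0, 0, 0, 0, -4, 0, 0, 0, 0, -4, 0, 0, 0, 0, -4, 0, 0, 0, 0, -3, 0, 0, 0, 0, -2, 0, 0, 0, 0, -1, 0])

```text
clock: 25.0
position: [0.4905, -0.1807, 0.0364]
ee_rot: [-0.001, 0.746, 0.665, -0.001]
contact_force: [0.5, -0.5, -1.3]
width: 0.0099
```

carry_out(moves=[0, 0, 0, -1, 0, 0, 0, 0, -0.7, 0, 0, 0, 0, -0.5, 0, 0, 0, 0, -0.3, 0, 0, 0, 0, 0, 0, 0, 0, 0, 0, 0, 0, 0, 0, 0, 0, 0, 0, 0, 0, 0, 0, 0, 0, 0, 0, 0, 0, 0, 0, 0])

```text
clock: 26.0
position: [0.4917, -0.1821, 0.013]
ee_rot: [0.0, 0.747, 0.665, 0.0]
contact_force: [0.2, -0.2, -1.3]
width: 0.0099
```

Run:
```python
from sp import *
st,im=look('w15'); handle(st,im,st['position'][2]+.0303)
```

```text
26.0 [ 0.4917 -0.1821  0.013 ] 83.35 [ 0.2 -0.2 -1.3] 0.0099
blue [257. 232.] [ 244  147   26  175 4142] ctr [ 0.491 -0.185] len [0.1054 0.0141] ang -96.37 row span 147 322
```

carry_out(moves=[45, 0, 0, -0.1, 0, 45, 0, 0, 0, 0, 45, 0, 0, 0, 0, 45, 0, 0, 0, 0, 45, 0, 0, 3, 0, 45, 0, 0, 4.5, 0, 45, 0, 0, 4.5, 0, 45, 0, 0, 4.5, 0, 45, 0, 0, 4.5, 0, 45, 0.5, 1, 3, 0])

```text
clock: 27.05
position: [0.4972, -0.1732, 0.2557]
ee_rot: [0.003, 0.747, 0.664, 0.001]
contact_force: [1.0, 0.5, -0.1]
width: 0.0386
```

carry_out(moves=[100, 2, 3.7, 0, 0, 100, 2, 3.7, 0, 0, 100, 2, 3.7, 0, 0, 100, 2, 3.7, 0, 0, 100, 2, 3.7, 0, 0, 100, 2.2, 3.8, 0, 0, 100, 0, 0, 0, 0, 100, 0, 0, 0, 0, 100, 0, 0, 0, 0, 100, 0, 0, 0, 0])

```text
clock: 28.05
position: [0.6181, 0.0497, 0.2521]
ee_rot: [0.0, 0.747, 0.664, -0.0]
contact_force: [-0.5, -0.9, -0.5]
width: 0.0854
```

```bash
cat > cans.py <<'E'
from sp import *
HS={'red':[((0,130,60),(6,255,255)),((174,130,60),(180,255,255))],'yel':[((20,130,60),(35,255,255))],'grn':[((40,100,40),(75,255,255))]}
def caps(st,im,z=.06):
    for n,hs in HS.items():
        for lo,hi in hs:
            for c,s,r,m in blobs(im,lo,hi,150):
                cn=max(cv2.findContours(m.astype(np.uint8),cv2.RETR_EXTERNAL,cv2.CHAIN_APPROX_NONE)[0],key=len)[:,0]
                w=onplane('wrist',cn,z,st)[:,:2]; (x,y),rad=cv2.minEnclosingCircle((w*1e4).astype(np.float32))
                print(n,c.round(0),s[4],'centre',round(x/1e4,4),round(y/1e4,4),'r',round(rad/1e4,4),'centroid',onplane('wrist',c,z,st)[0].round(4))
E
python3 - <<'E'
from cans import *
st,im=look('w16'); handle(st,im,.042); caps(st,im)
for c,s,r,m in blobs(im,(0,0,0),(180,255,40),300): print('blk',c.round(0),s,onplane('wrist',c,.06,st)[0].round(3))
t=snap('top','t16.png')
for c,s,r,m in blobs(t,(105,150,60),(125,255,255),60): print(c.round(0),s,onplane('top',c,.042)[0].round(4))
E
```

```text
28.05 [0.6181 0.0497 0.2521] 83.27 [-0.5 -0.9 -0.5] 0.0854
blue [343.  31.] [ 313    0   60   65 3537] ctr [0.7496 0.2043] len [0.1029 0.0938] ang -115.18 row span 0 65
blue [198. 300.] [192 275  15  50 435] ctr [ 0.4958 -0.1725] len [0.1048 0.0187] ang -97.66 row span 275 325
red [277. 121.] 795 centre 0.6479 0.0934 r 0.0197 centroid [0.6477 0.0932 0.06  ]
yel [238.  56.] 838 centre 0.6095 0.1772 r 0.0205 centroid [0.6097 0.1772 0.06  ]
blk [256. 333.] [    0   228   512   156 37652] [ 0.583 -0.235  0.06 ]
[175. 136.] [170 124  10  24 151] [0.7536 0.2407 0.042 ]
[196. 138.] [192 127  11  24 182] [0.7479 0.1751 0.042 ]
[316. 219.] [298 216  37   7 155] [ 0.4892 -0.1897  0.042 ]
```

carry_out(moves=[100, 1.0, 2.2, -2, 0, 100, 1.0, 2.2, -2, 0, 100, 1.0, 0, -4, 0, 100, 0, 0, -4, 0, 100, 0, 0, -4, 0, 100, 0, 0, -4, 0, 100, 0, 0, -2.7, 0, 100, 0, 0, 0, 0, 100, 0, 0, 0, 0, 0, 0, 0, 0, 0])

```text
clock: 29.15
position: [0.6505, 0.0947, 0.0273]
ee_rot: [0.001, 0.747, 0.665, 0.002]
contact_force: [1.3, 0.5, 1.0]
width: 0.0731
```

carry_out(moves=[0, 0, 0, 0, 0, 0, 0, 0, 0, 0, 0, 0, 0, 0, 0, 0, 0, 0, 0, 0, 0, 0, 0, 0, 0, 0, 0, 0, 0, 0, 0, 0, 0, 0, 0, 0, 0, 0, 1, 0, 0, 0, 0, 1, 0, 0, 0, 0, 1, 0], squeeze=60)

```text
clock: 30.15
position: [0.6488, 0.095, 0.056]
ee_rot: [0.0, 0.747, 0.665, 0.0]
contact_force: [-0.9, 0.2, -1.6]
width: 0.0381
```

carry_out(moves=[0, 0, 0, 4.5, 0, 0, 0, 0, 4.5, 0, 0, 0, 0, 4.5, 0, 0, -0.5, -2, 3, 0, 0, -1, -4, 0, 0, 0, -1, -4.2, 0, 0, 0, -1, -4.2, 0, 0, 0, -1, -4.2, 0, 0, 0, -1, -4.2, 0, 0, 0, -1, -4.2, 0, 0])

```text
clock: 31.15
position: [0.5829, -0.1766, 0.2208]
ee_rot: [0.0, 0.747, 0.665, 0.0]
contact_force: [0.1, 0.4, -1.3]
width: 0.0379
```

carry_out(moves=[0, -1, -4.2, 0, 0, 0, -1, -4.2, 0, 0, 0, -0.5, -1.4, 0, 0, 0, 0, 0, -4, 0, 0, 0, 0, -4.5, 0, 0, 0, 0, -4, 0, 0, 0, 0, -3, 0, 0, 0, 0, -1.5, 0, 0, 0, 0, 0, 0, 0, 0, 0, 0, 0])

```text
clock: 32.15
position: [0.5592, -0.2729, 0.0507]
ee_rot: [0.0, 0.747, 0.665, 0.0]
contact_force: [0.9, -0.5, -0.5]
width: 0.0382
```

carry_out(moves=[0, 0, 0, -1.2, 0, 0, 0, 0, -0.8, 0, 0, 0, 0, 0, 0, 65, 0, 0, 0, 0, 65, 0, 0, 0, 0, 65, 0, 0, 0, 0, 65, 0, 0, 2, 0, 65, 0, 0, 4, 0, 65, 0, 0, 4.5, 0, 65, 0, 0, 4.5, 0])

```text
clock: 33.15
position: [0.5585, -0.2728, 0.1812]
ee_rot: [-0.0, 0.747, 0.665, 0.0]
contact_force: [0.7, -0.1, -0.7]
width: 0.0551
```

carry_out(moves=[65, 0, 0, 4.5, 0, 65, 0.5, 4, 1, 0, 65, 0.5, 4, 0, 0, 65, 0.5, 4.5, 0, 0, 65, 0.5, 4.5, 0, 0, 100, 0.5, 4.5, 0, 0, 100, 0.5, 4.5, 0, 0, 100, 0.5, 4.5, 0, 0, 100, 0.5, 4.5, 0, 0, 100, 0, 0, 0, 0])

```text
clock: 34.15
position: [0.5987, 0.0829, 0.2348]
ee_rot: [-0.001, 0.745, 0.667, 0.001]
contact_force: [1.2, -1.1, -1.5]
width: 0.0854
```

Run:
```python
from cans import *
st,im=look('w17'); caps(st,im)
t=snap('top','t17.png')
for n,hs in HS.items():
    for c,s,r,m in blobs(t,*hs[0],20):
        if c[1]>120 and c[1]<300: print(n,c.round(1),s[4],onplane('top',c,.06)[0].round(4))
```

```text
34.15 [0.5987 0.0829 0.2348] 83.71 [ 1.2 -1.1 -1.5] 0.0854
yel [257.  80.] 915 centre 0.6085 0.1785 r 0.02 centroid [0.609  0.1784 0.06  ]
red [344.9 195. ] 128 [ 0.5582 -0.2765  0.06  ]
yel [193.4 180.2] 148 [0.6081 0.1786 0.06  ]
```

carry_out(moves=[100, 0.3, 3.4, -2, 0, 100, 0.3, 3.4, -3, 0, 100, 0.4, 3.4, -4, 0, 100, 0, 0, -3, 0, 100, 0, 0, -1, 0, 100, 0, 0, 0, 0, 100, 0, 0, 0, 0, 100, 0, 0, 0, 0, 100, 0, 0, 0, 0, 100, 0, 0, 0, 0])

```text
clock: 35.25
position: [0.6091, 0.177, 0.1082]
ee_rot: [0.001, 0.747, 0.665, 0.001]
contact_force: [-0.1, 0.1, -0.8]
width: 0.0854
```

Run:
```python
from cans import *
st,im=look('w18'); caps(st,im)
```

```text
35.25 [0.6091 0.177  0.1082] 83.32 [-0.1  0.1 -0.8] 0.0854
yel [257. 189.] 2137 centre 0.6094 0.1811 r 0.0213 centroid [0.6097 0.1815 0.06  ]
```

carry_out(moves=[100, 0, 0.2, -3, 0, 100, 0, 0, -3, 0, 100, 0, 0, -2.3, 0, 100, 0, 0, 0, 0, 0, 0, 0, 0, 0, 0, 0, 0, 0, 0, 0, 0, 0, 0, 0, 0, 0, 0, 0, 0, 0, 0, 0, 0, 0, 0, 0, 0, 0, 0])

```text
clock: 36.3
position: [0.61, 0.1795, 0.0262]
ee_rot: [0.001, 0.747, 0.665, 0.002]
contact_force: [0.7, -0.0, 5.5]
width: 0.0382
```

carry_out(moves=[0, 0, 0, 0, 0, 0, 0, 0, 2, 0, 0, 0, 0, 4, 0, 0, 0, 0, 4.5, 0, 0, 0, 0, 4.5, 0, 0, 0, 0, 4.5, 0, 0, -0.5, -3, 0, 0, 0, -0.5, -4, 0, 0, 0, -0.5, -4.5, 0, 0, 0, -0.5, -4.5, 0, 0])

```text
clock: 37.3
position: [0.588, 0.0181, 0.2197]
ee_rot: [0.001, 0.747, 0.665, 0.0]
contact_force: [1.6, -0.1, -1.1]
width: 0.0385
```

carry_out(moves=[0, -0.4, -4.5, 0, 0, 0, -0.4, -4.5, 0, 0, 0, -0.4, -4.5, 0, 0, 0, -0.4, -4.5, 0, 0, 0, -0.6, -4.2, 0, 0, 0, 0, 0, -4, 0, 0, 0, 0, -4.5, 0, 0, 0, 0, -4.5, 0, 0, 0, 0, -3, 0, 0, 0, 0, -1.5, 0])

```text
clock: 38.3
position: [0.5642, -0.2018, 0.041]
ee_rot: [-0.002, 0.747, 0.665, -0.001]
contact_force: [-1.0, -0.1, -0.6]
width: 0.0383
```

carry_out(moves=[0, 0, 0, -0.8, 0, 0, 0, 0, -0.6, 0, 0, 0, 0, 0, 0, 65, 0, 0, 0, 0, 65, 0, 0, 0, 0, 65, 0, 0, 0, 0, 65, 0, 0, 2, 0, 65, 0, 0, 4, 0, 65, 0, 0, 4.5, 0, 65, 0, 0, 4.5, 0])

```text
clock: 39.3
position: [0.5661, -0.2026, 0.1816]
ee_rot: [-0.0, 0.747, 0.665, 0.0]
contact_force: [1.1, -0.7, 0.1]
width: 0.0554
```

carry_out(moves=[65, 0, 0, 4.5, 0, 65, 0, 2, 2, 0, 65, 0, 4.5, 0, 0, 65, 0, 4.5, 0, 0, 100, 0, 4.5, 0, 0, 100, 0, 4.5, 0, 0, 100, 0, 4.5, 0, 0, 100, 0, 4.5, 0, 0, 100, 0, 4.5, 0, 0, 100, 0, 4.5, 0, 0])

```text
clock: 40.3
position: [0.5661, 0.1791, 0.2454]
ee_rot: [0.0, 0.747, 0.665, 0.0]
contact_force: [0.0, -0.4, 0.4]
width: 0.0857
```

Run:
```python
from cans import *
st,im=look('w19')
t=snap('top','t19.png')
for n,hs in HS.items():
    for c,s,r,m in blobs(t,*hs[0],20):
        if c[1]>120 and c[1]<300: print(n,c.round(1),s[4],onplane('top',c,.06)[0].round(4))
print(proj('wrist',[[.6,.326,.06]],st))
```

```text
40.3 [0.5661 0.1791 0.2454] 83.36 [ 0.  -0.4  0.4] 0.0857
red [344.9 195.1] 132 [ 0.5579 -0.2766  0.06  ]
yel [320.8 192.6] 157 [ 0.5662 -0.204   0.06  ]
[[271.22387469  35.89136964]]
```

carry_out(moves=[100, 0.8, 2.5, -1, 0, 100, 0.8, 2.5, -1, 0, 100, 0.9, 2.5, -1, 0, 100, 0, 0, -1, 0, 100, 0, 0, 0, 0, 100, 0, 0, 0, 0, 100, 0, 0, 0, 0, 100, 0, 0, 0, 0, 100, 0, 0, 0, 0, 100, 0, 0, 0, 0])

```text
clock: 41.4
position: [0.5915, 0.2519, 0.2054]
ee_rot: [0.0, 0.747, 0.665, 0.0]
contact_force: [0.4, 0.3, 0.2]
width: 0.0852
```

Run:
```python
from cans import *
st,im=look('w20')
p=proj('wrist',[[.6,.326,.06]],st)[0]; print(p)
x,y=np.maximum((p-[60,50]).astype(int),0)
sub=im[y:y+110,x:x+130].copy(); print(x,y)
for v in (30,50,70):
  for c,s,r,m in blobs(sub,(0,0,0),(180,255,v),300):
    w=onplane('wrist',np.argwhere(m)[:,::-1]+[x,y],.06,st)[:,:2]; print(v,c+[x,y],s[4],cv2.minAreaRect((w*1e4).astype(np.float32)))
g=np.clip(sub.astype(float)*2.5,0,255).astype(np.uint8)
cv2.imwrite('pics/w20b.png',cv2.resize(g[:,:,::-1],None,fx=5,fy=5,interpolation=cv2.INTER_CUBIC))
```

```text
41.4 [0.5915 0.2519 0.2054] 83.33 [0.4 0.3 0.2] 0.0852
[256.97465177  97.48134253]
196 47
50 [262.34414295  90.34943746] 1511 ((6065.29833984375, 3327.273193359375), (461.78729248046875, 368.9696044921875), 1.888575553894043)
70 [262.35279347  90.29064658] 1593 ((6067.19580078125, 3328.017578125), (472.7095031738281, 382.5173645019531), 1.9770312309265137)
```

View pics/w20b.png

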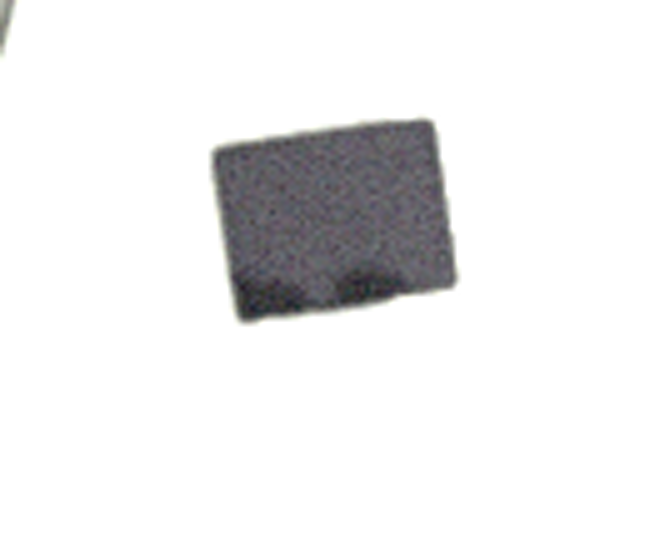

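The case is clean: centre (0.607,0.333), its 50 mm side along world x. Grasp it with a 0.15 rad turn.

carry_out(moves=[100, 0.5, 2.7, -2, 0.05, 100, 0.5, 2.7, -3, 0.05, 100, 0.5, 2.7, -4, 0.05, 100, 0, 0, -3, 0, 100, 0, 0, -3, 0, 100, 0, 0, -2, 0, 100, 0, 0, -1, 0, 100, 0, 0, 0, 0, 100, 0, 0, 0, 0, 0, 0, 0, 0, 0])

```text
clock: 42.45
position: [0.6076, 0.3337, 0.0267]
ee_rot: [0.001, 0.695, 0.719, 0.001]
contact_force: [-0.0, -0.6, 0.7]
width: 0.073
```

carry_out(moves=[0, 0, 0, 0, 0, 0, 0, 0, 0, 0, 0, 0, 0, 0, 0, 0, 0, 0, 0, 0, 0, 0, 0, 0, 0, 0, 0, 0, 1, 0, 0, 0, 0, 2, 0, 0, 0, 0, 4, 0, 0, 0, 0, 4.5, 0, 0, 0, 0, 4.5, 0])

```text
clock: 43.45
position: [0.6057, 0.333, 0.1864]
ee_rot: [-0.0, 0.695, 0.719, -0.001]
contact_force: [1.2, 0.6, -1.2]
width: 0.047
```

carry_out(moves=[0, -0.3, -4.2, 4, -0.05, 0, -0.3, -4.2, 1, -0.05, 0, -0.3, -4.2, 0, -0.05, 0, -0.3, -4.2, 0, 0, 0, -0.3, -4.2, 0, 0, 0, -0.3, -4.2, 0, 0, 0, -0.3, -4.2, 0, 0, 0, -0.3, -4.2, 0, 0, 0, -0.3, -4.2, 0, 0, 0, -0.3, -4.2, 0, 0])

```text
clock: 44.45
position: [0.5761, -0.0824, 0.2297]
ee_rot: [-0.0, 0.747, 0.665, 0.0]
contact_force: [0.2, 0.1, -1.2]
width: 0.047
```

carry_out(moves=[0, -0.2, -4.5, 0, 0, 0, 0, 0, 0, 0, 0, 0, 0, -3, 0, 0, 0, 0, -4, 0, 0, 0, 0, -4, 0, 0, 0, 0, -4, 0, 0, 0, 0, -3, 0, 0, 0, 0, 0, 0, 0, 0, 0, 0, 0, 0, 0, 0, 0, 0])

```text
clock: 45.45
position: [0.5766, -0.1263, 0.0516]
ee_rot: [0.002, 0.747, 0.665, 0.001]
contact_force: [0.8, -0.9, -1.2]
width: 0.0472
```

Run:
```python
from cans import *
st,im=look('w21')
```

```text
45.45 [ 0.5766 -0.1263  0.0516] 83.37 [ 0.8 -0.9 -1.2] 0.0472
```

carry_out(moves=[0, 0, 0, -1.2, 0, 0, 0, 0, -0.9, 0, 0, 0, 0, 0, 0, 75, 0, 0, 0, 0, 75, 0, 0, 0, 0, 75, 0, 0, 0, 0, 75, 0, 0, 2, 0, 75, 0, 0, 4, 0, 75, 0, 0, 4.5, 0, 75, 0, 0, 4.5, 0])

```text
clock: 46.5
position: [0.5741, -0.1257, 0.1791]
ee_rot: [-0.001, 0.747, 0.665, -0.0]
contact_force: [0.4, -0.1, -0.1]
width: 0.0641
```

carry_out(moves=[75, 0, 0, 4.5, 0, 0, 0, 4, 3, 0, 0, 0, 4.5, 0, 0, 0, 0, 4.5, 0, 0, 0, 0, 4.5, 0, 0, 0, 0, 4.5, 0, 0, 0, 0, 0, 0, 0, 0, 0, 0, 0, 0, 0, 0, 0, 0, 0, 0, 0, 0, 0, 0])

```text
clock: 47.5
position: [0.5749, 0.0927, 0.2532]
ee_rot: [0.0, 0.748, 0.664, -0.0]
contact_force: [-0.2, -0.0, 0.6]
width: -0.0002
```

Run:
```python
from cans import *
st,im=look('w22')
t=snap('top','t22.png'); cv2.imwrite('pics/t22b.png',cv2.resize(t[125:285,180:420,::-1],None,fx=3.2,fy=3.2,interpolation=cv2.INTER_CUBIC))
```

```text
47.5 [0.5749 0.0927 0.2532] 83.25 [-0.2 -0.   0.6] -0.0002
```

View pics/t22b.png

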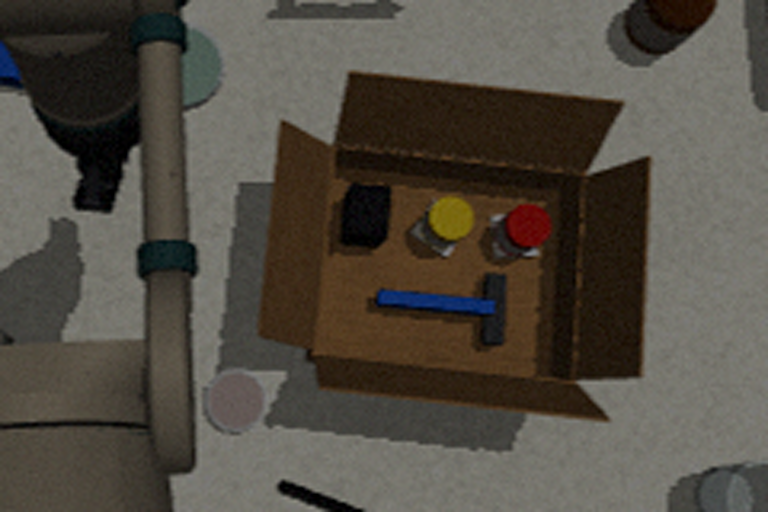

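All items are in the carton, the spanner flat, and all the flaps open. Now the left end flap: go outside it, sweep inwards at z 0.13, then press down.

carry_out(moves=[0, -1, -3, -1, 0, 0, -1, -3, -2, 0, 0, -1, -3.2, -3, 0, 0, 0, 0, -3, 0, 0, 0, 0, -2, 0, 0, 0, 0, -1.3, 0, 0, 0, 0, 0, 0, 0, -0.2, -1.6, 0, 0, 0, -0.2, -1.6, 0, 0, 0, -0.2, -1.6, 0, 0])

```text
clock: 48.6
position: [0.5393, -0.0479, 0.1315]
ee_rot: [0.001, 0.747, 0.665, 0.0]
contact_force: [-0.0, -0.3, -0.4]
width: -0.0002
```

carry_out(moves=[0, -0.2, -1.6, 0, 0, 0, -0.2, -1.6, 0, 0, 0, -0.2, -1.6, 0, 0, 0, -0.2, -1.6, 0, 0, 0, -0.2, -1.6, 0, 0, 0, 0, 0, -1, 0, 0, 0, 0, -1, 0, 0, 0, 0, -1, 0, 0, 0, 0, -1, 0, 0, 0, 0, -0.7, 0])

```text
clock: 49.6
position: [0.5282, -0.125, 0.0819]
ee_rot: [-0.001, 0.747, 0.665, -0.0]
contact_force: [-0.5, 1.1, -0.2]
width: 0.0001
```

carry_out(moves=[0, 0, 0, -0.3, 0, 0, 0, 0, 0, 0, 0, 0, 0, 0, 0, 0, 0, 0, 0, 0, 0, 0, 0, 0, 0, 0, 0, 0, 0, 0, 0, 0, 0, 0, 0, 0, 0, 0, 0, 0, 0, 0, 0, 0, 0, 0, 0, 0, 0, 0])

```text
clock: 50.6
position: [0.5288, -0.1259, 0.0804]
ee_rot: [0.0, 0.747, 0.665, -0.0]
contact_force: [-0.3, -0.3, 0.4]
width: 0.0
```

carry_out(moves=[0, 0, 0, 4.2, 0, 0, 0, 0, 4.4, 0, 0, 0, 0, 4.4, 0, 0, 0, 0, 4, 0, 0, -0.5, -4.5, 0, 0, 0, -0.5, -4.5, 0, 0, 0, -0.5, -4.5, 0, 0, 0, -0.5, -4.5, 0, 0, 0, -0.5, -4.5, 0, 0, 0, -0.5, -4.6, 0, 0])

```text
clock: 51.6
position: [0.4983, -0.3985, 0.2503]
ee_rot: [-0.0, 0.747, 0.665, 0.0]
contact_force: [0.1, 0.4, 0.6]
width: -0.0001
```

carry_out(moves=[0, 0, 0, 0, 0, 0, 0, 0, -4, 0, 0, 0, 0, -4, 0, 0, 0, 0, -3, 0, 0, 0, 0, -1, 0, 0, 0, 0, 0, 0, 0, 0, 0, 0, 0, 0, 0.2, 1.6, 0, 0, 0, 0.2, 1.6, 0, 0, 0, 0.2, 1.6, 0, 0])

```text
clock: 52.6
position: [0.5053, -0.3474, 0.1316]
ee_rot: [0.001, 0.747, 0.665, 0.0]
contact_force: [0.2, -1.4, 0.3]
width: 0.0003
```

carry_out(moves=[0, 0.2, 1.6, 0, 0, 0, 0.2, 1.6, 0, 0, 0, 0.2, 1.6, 0, 0, 0, 0.2, 1.6, 0, 0, 0, 0.2, 1.6, 0, 0, 0, 0, 0, -1, 0, 0, 0, 0, -1, 0, 0, 0, 0, -1, 0, 0, 0, 0, -1, 0, 0, 0, 0, -0.6, 0])

```text
clock: 53.6
position: [0.52, -0.2305, 0.0918]
ee_rot: [-0.021, 0.751, 0.66, 0.027]
contact_force: [14.8, 91.4, 55.0]
width: 0.0002
```

Run:
```python
from cans import *
st,im=look('w23')
```

```text
53.6 [ 0.52   -0.2305  0.0918] 82.59 [14.8 91.4 55. ] 0.0002
```

The flap tip has wedged on the finger's underside: the TCP is 89 mm from the hinge, and the flap is 90 mm long. I'll relieve the push along the flap first, then rise.

carry_out(moves=[0, 0.2, 2, 0, 0, 0, 0.2, 1.8, 0, 0, 0, 0.1, 0.6, 0, 0, 0, 0, 0, 0, 0, 0, 0, 0, 1, 0, 0, 0, 0, 2, 0, 0, 0, 0, 3, 0, 0, 0, 0, 3, 0, 0, 0, 0, 3, 0, 0, 0, 0, 3, 0])

```text
clock: 54.65
position: [0.5194, -0.2273, 0.2359]
ee_rot: [0.0, 0.748, 0.664, -0.0]
contact_force: [0.2, 0.1, -0.3]
width: 0.0001
```

Run:
```python
from cans import *
st,im=look('w24')
t=snap('top','t24.png'); a=t[125:285,240:420,::-1]
s=snap('scene','s24.png'); p=proj('scene',[[.522,-.198,.08]])[0].astype(int); b=s[p[1]-80:p[1]+80,p[0]-90:p[0]+90,::-1]
cv2.imwrite('pics/m24.png',cv2.resize(np.hstack([a,b]),None,fx=2.2,fy=2.2,interpolation=cv2.INTER_CUBIC))
```

```text
54.65 [ 0.5194 -0.2273  0.2359] 83.18 [ 0.2  0.1 -0.3] 0.0001
```

View pics/m24.png

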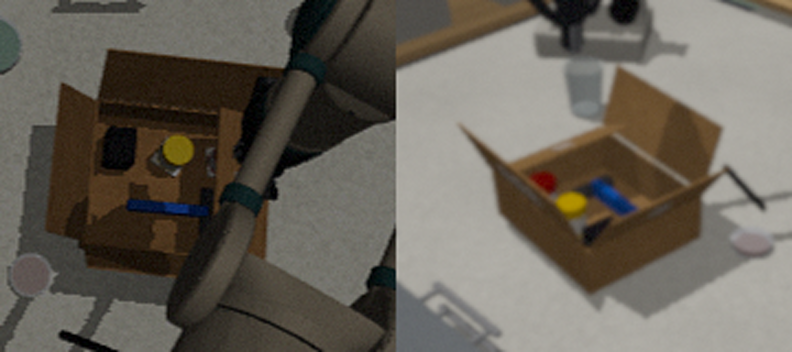

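Both views show the left end flap still open. Its tip pixels match the first picture, so the left sweep missed it. The right flap is partly folded over the red canister. I'll compute the flap angles from the pixels.

Run:
```python
from cans import *
C=np.array([.522,-.198]); ex=np.array([.9933,-.1158]); ey=np.array([.1158,.9933])
def cc(w): return np.array([(w[:2]-C)@ex,(w[:2]-C)@ey])
c2=lambda a:np.array(a)/4.5+[250,140]
for n,px,ax,sg,h,L in [('left',[(80,103),(50,402)],1,1,.077,.09),('right',[(598,155),(587,462)],1,-1,.077,.09),('far',[(178,35),(560,75)],0,1,.081,.098),('near',[(138,478),(540,523)],0,-1,.081,.098)]:
    for p in px:
        best=[]
        for th in np.arange(1.3,2.7,.02):
            w=onplane('top',c2(p),h+L*np.sin(th))[0]; q=cc(w)
            best.append((abs(q[ax]*sg-((.12 if ax else .1)-L*np.cos(th))),th,q.round(3)))
        print(n,min(best,key=lambda b:b[0]))
for p in [(155,140),(506,180),(128,433),(491,466)]: print('rim',cc(onplane('top',c2(p),.079)[0]).round(3))
```

```text
left (np.float64(0.0006796721453807553), np.float64(2.160000000000001), array([0.093, 0.169]))
left (np.float64(0.00030904941450488055), np.float64(2.160000000000001), array([-0.093,  0.17 ]))
right (np.float64(0.0005389511244403566), np.float64(1.9000000000000006), array([ 0.091, -0.149]))
right (np.float64(0.0006514597661750055), np.float64(1.8800000000000006), array([-0.096, -0.148]))
far (np.float64(0.0007802050466386989), np.float64(1.9400000000000006), array([0.136, 0.115]))
far (np.float64(0.0006741675068359376), np.float64(1.9400000000000006), array([ 0.136, -0.12 ]))
near (np.float64(0.0003708924663770319), np.float64(1.9200000000000006), array([-0.133,  0.115]))
near (np.float64(0.0004513658775623375), np.float64(1.9400000000000006), array([-0.135, -0.118]))
rim [0.094 0.115]
rim [ 0.092 -0.119]
rim [-0.1    0.116]
rim [-0.097 -0.117]
```

```bash
cat > fl.py <<'E'
from cans import *
C=np.array([.522,-.198]); ex=np.array([.9933,-.1158]); ey=np.array([.1158,.9933])
def W(x,y,z): return np.r_[C+x*ex+y*ey,z]
F={'left':(1,1,.077,.09,.09),'right':(1,-1,.077,.09,.09),'far':(0,1,.081,.098,.115),'near':(0,-1,.081,.098,.115)}
def pts(n,th,us=(-.6,0,.6),rs=(.35,.6,.85)):
    ax,sg,h,L,hw=F[n]; o=[]
    for u in us:
        for r in rs:
            a=((.12 if ax else .1)-L*r*np.cos(th))*sg; z=h+L*r*np.sin(th)
            o.append(W(u*hw,a,z) if ax else W(a,u*hw,z))
    return o
def samp(im,name,P,st=None):
    p=proj(name,P,st); o=[]
    for x,y in p:
        x,y=int(round(x)),int(round(y)); o.append(im[y-1:y+2,x-1:x+2].mean((0,1)).astype(int).tolist() if 1<x<510 and 1<y<382 else None)
    return o
E
python3 - <<'E'
from fl import *
s0=cv2.imread('pics/s0.png')[:,:,::-1]; s1=cv2.imread('pics/s24.png')[:,:,::-1]
for n,th in [('left',2.16),('right',1.9),('far',1.94),('near',1.94)]:
    P=pts(n,th); a=samp(s0,'scene',P); b=samp(s1,'scene',P); print(n,'init vs now'); print(a);print(b)
print('closed pos now'); 
for n in ('left','right'):
    print(n,samp(s1,'scene',pts(n,0.1)))
print('red/yel/case tops'); print(samp(s1,'scene',[W(.045,-.077,.062),W(.045,-.0,.062),W(.045,.078,.062)]))
E
```

```text
left init vs now
[[62, 46, 26], [78, 58, 35], [108, 82, 48], [71, 60, 51], [76, 59, 42], [92, 69, 41], [62, 45, 27], [76, 56, 33], [103, 78, 46]]
[[62, 45, 27], [76, 56, 33], [94, 71, 43], [70, 59, 49], [76, 60, 41], [88, 65, 40], [61, 45, 26], [68, 51, 34], [79, 63, 57]]
right init vs now
[[91, 67, 40], [88, 66, 39], [86, 63, 37], [90, 67, 39], [87, 65, 37], [87, 65, 38], [88, 67, 39], [87, 65, 39], [87, 64, 38]]
[[152, 151, 146], [125, 125, 122], [140, 139, 134], [171, 169, 162], [171, 170, 162], [170, 168, 160], [171, 169, 161], [172, 171, 163], [171, 169, 162]]
far init vs now
[[75, 61, 47], [79, 59, 33], [123, 106, 88], [77, 65, 53], [89, 67, 43], [105, 81, 53], [65, 47, 27], [87, 64, 38], [94, 69, 41]]
[[76, 61, 48], [85, 67, 46], [155, 147, 136], [76, 64, 52], [87, 67, 43], [134, 112, 85], [66, 49, 26], [85, 64, 43], [102, 50, 27]]
near init vs now
[[106, 80, 48], [107, 80, 47], [105, 79, 48], [108, 81, 49], [108, 81, 49], [106, 79, 48], [105, 79, 47], [104, 78, 47], [106, 80, 50]]
[[104, 78, 46], [107, 80, 48], [103, 77, 46], [105, 79, 47], [107, 80, 48], [104, 78, 46], [79, 58, 35], [78, 58, 35], [103, 77, 47]]
closed pos now
left [[76, 57, 34], [78, 58, 35], [80, 60, 35], [69, 65, 87], [41, 52, 88], [56, 65, 104], [32, 24, 23], [101, 76, 46], [142, 113, 7]]
right [[103, 77, 47], [73, 54, 32], [69, 50, 29], [108, 84, 55], [76, 57, 35], [75, 56, 33], [103, 77, 46], [82, 48, 29], [97, 7, 2]]
red/yel/case tops
[[97, 6, 2], [176, 145, 0], [36, 26, 23]]
```

Run:
```python
from fl import *
s1=cv2.imread('pics/s24.png')[:,:,::-1]
for th in np.arange(0,2.7,.2):
    print(round(th,1),samp(s1,'scene',pts('right',th,us=(-.5,.3),rs=(.5,.95))))
import pickle
st=pickle.load(open('pics/w24.pkl','rb')); w=cv2.imread('pics/w24.png')[:,:,::-1]
print(proj('wrist',[W(.045,-.077,.06),W(.045,0,.06),W(-.03,0,.04),W(-.07,-.08,.06),W(.07,-.10,.077)],st).round(0)); caps(st,w.copy()); handle(st,w.copy(),.042)
```

```text
0.0 [[74, 55, 32], [68, 50, 30], [77, 57, 34], [76, 55, 33]]
0.2 [[103, 77, 47], [69, 50, 29], [97, 72, 44], [75, 55, 31]]
0.4 [[128, 97, 60], [95, 71, 42], [128, 100, 65], [93, 70, 43]]
0.6 [[150, 135, 118], [144, 129, 111], [146, 129, 109], [151, 138, 125]]
0.8 [[170, 168, 161], [111, 113, 110], [171, 169, 161], [172, 169, 162]]
1.0 [[150, 149, 143], [125, 130, 129], [172, 170, 163], [172, 170, 163]]
1.2 [[125, 127, 124], [106, 110, 108], [171, 168, 162], [171, 169, 162]]
1.4 [[131, 132, 130], [103, 105, 104], [171, 169, 162], [172, 169, 162]]
1.6 [[149, 148, 144], [119, 120, 117], [171, 169, 162], [171, 169, 162]]
1.8 [[157, 156, 150], [163, 161, 154], [171, 169, 162], [171, 168, 162]]
2.0 [[166, 164, 158], [169, 167, 160], [172, 170, 163], [169, 167, 160]]
2.2 [[171, 168, 162], [169, 167, 160], [173, 171, 163], [170, 168, 161]]
2.4 [[172, 169, 162], [169, 167, 160], [173, 171, 164], [171, 169, 162]]
2.6 [[172, 169, 162], [170, 168, 161], [172, 170, 163], [172, 170, 162]]
[[293. 199.]
 [295. 136.]
 [232. 135.]
 [200. 201.]
 [314. 221.]]
yel [295. 137.] 1060 centre 0.5675 -0.2046 r 0.0222 centroid [ 0.5671 -0.2045  0.06  ]
blue [231. 132.] [225  89  14  87 921] ctr [ 0.4916 -0.1917] len [0.1075 0.0142] ang -96.01 row span 89 176
```

The right flap was moved and stands at about 0.2–0.4 rad. Press it flat from above, 55 mm from its hinge.

carry_out(moves=[0, -0.2, -1.8, 0, 0, 0, -0.3, -1.8, -2, 0, 0, 0, 0, -4, 0, 0, 0, 0, -4, 0, 0, 0, 0, -2.6, 0, 0, 0, 0, -1, 0, 0, 0, 0, -1, 0, 0, 0, 0, -0.6, 0, 0, 0, 0, -0.3, 0, 0, 0, 0, 0, 0])

```text
clock: 55.8
position: [0.5153, -0.2613, 0.0799]
ee_rot: [0.001, 0.747, 0.665, 0.0]
contact_force: [0.4, 1.1, 1.1]
width: -0.0001
```

Run:
```python
from fl import *
st,im=look('w25'); print((st['position'][:2]-C)@ey)
```

```text
55.8 [ 0.5153 -0.2613  0.0799] 83.36 [0.4 1.1 1.1] -0.0001
-0.06360785907667735
```

carry_out(moves=[0, 0, 0, 3, 0, 0, 0, 0, 4.5, 0, 0, 0, 0, 4.5, 0, 0, 0, 0, 5, 0, 0, 0.5, 4.6, 0, 0, 0, 0.5, 4.6, 0, 0, 0, 0.5, 4.6, 0, 0, 0, 0.5, 4.6, 0, 0, 0, 0.6, 4.6, 0, 0, 0, 0.6, 4.7, 0, 0])

```text
clock: 56.85
position: [0.547, 0.0179, 0.2507]
ee_rot: [0.001, 0.747, 0.665, 0.001]
contact_force: [1.0, -0.2, 0.5]
width: -0.0002
```

carry_out(moves=[0, 0, 0, 0, 0, 0, 0, 0, -4, 0, 0, 0, 0, -4, 0, 0, 0, 0, -3, 0, 0, 0, 0, -1, 0, 0, 0, 0, -0.5, 0, 0, 0, 0, 0, 0, 0, 0, 0, 0, 0, 0, 0, 0, 0, 0, 0, 0, 0, 0, 0])

```text
clock: 57.85
position: [0.5475, 0.016, 0.1255]
ee_rot: [0.001, 0.747, 0.665, 0.001]
contact_force: [0.0, 0.6, -0.2]
width: 0.0
```

```bash
cat >> fl.py <<'E'
def flapcols(st=None):
    s=snap('scene')
    for n in ('left','right'):
        print(n,[(round(th,1),samp(s,'scene',pts(n,th,us=(-.5,.5),rs=(.9,)))) for th in (0.05,.5,1,1.5,2.16)])
    return s
E
python3 - <<'E'
from fl import *
st,im=look('w26'); print((st['position'][:2]-C)@ey,(st['position'][:2]-C)@ex)
s=flapcols(); cv2.imwrite('pics/s26.png',s[:,:,::-1])
t=snap('top','t26.png')
E
```

```text
57.85 [0.5475 0.016  0.1255] 83.35 [ 0.   0.6 -0.2] 0.0
0.21549864116643255 0.0005909878802741257
left [(0.1, [[78, 58, 34], [122, 95, 18]]), (0.5, [[85, 63, 39], [44, 42, 47]]), (1, [[107, 80, 49], [78, 61, 44]]), (1.5, [[50, 49, 51], [79, 60, 37]]), (2.2, [[17, 18, 20], [113, 85, 55]])]
right [(0.1, [[71, 52, 32], [88, 38, 23]]), (0.5, [[134, 102, 64], [134, 103, 64]]), (1, [[128, 133, 133], [174, 172, 165]]), (1.5, [[107, 109, 108], [175, 172, 166]]), (2.2, [[173, 170, 163], [175, 173, 166]])]
```

Run:
```python
from fl import *
for f in ('t22','t26'):
    t=cv2.imread(f'pics/{f}.png')[:,:,::-1].copy()
    for n in ('red','yel'):
        for lo,hi in HS[n]:
            for c,s,r,m in blobs(t,lo,hi,8):
                if 150<c[1]<260 and 250<c[0]<400: print(f,n,c.round(1),s)
    b=lambda P:[x for x in samp(t,'top',P)]
    for th in (0.03,.3,.6): print(f,'right',th,b(pts('right',th,us=(-.7,-.2,.2,.7),rs=(.3,.9))))
    print(f,'left open',b(pts('left',2.16)))
# edge of right flap tip: scan line along y_c at x_c=0.02, z=.08
    print([(y,samp(t,'top',[W(-.07,y/1000,.079)])[0][0]) for y in range(-135,0,5)])
```

```text
t22 red [345.  195.1] [338 189  15  13 130]
t22 yel [320.7 192.6] [314 186  14  14 156]
t22 right 0.03 [[43, 29, 16], [29, 29, 30], [42, 28, 17], [27, 28, 29], [35, 24, 12], [52, 44, 37], [40, 27, 13], [72, 50, 27]]
t22 right 0.3 [[34, 24, 13], [33, 29, 26], [33, 21, 12], [39, 34, 31], [29, 19, 9], [37, 32, 30], [34, 22, 12], [42, 29, 15]]
t22 right 0.6 [[23, 15, 8], [83, 58, 32], [22, 16, 6], [81, 57, 31], [23, 15, 9], [98, 9, 3], [23, 16, 9], [38, 26, 13]]
t22 left open [[58, 40, 22], [61, 42, 24], [58, 41, 23], [58, 41, 22], [61, 43, 24], [58, 40, 21], [58, 39, 21], [59, 40, 22], [58, 40, 23]]
[(-135, 32), (-130, 33), (-125, 32), (-120, 42), (-115, 41), (-110, 25), (-105, 23), (-100, 24), (-95, 32), (-90, 44), (-85, 51), (-80, 65), (-75, 82), (-70, 80), (-65, 79), (-60, 79), (-55, 74), (-50, 47), (-45, 37), (-40, 23), (-35, 21), (-30, 26), (-25, 49), (-20, 73), (-15, 80), (-10, 81), (-5, 80)]
t26 yel [320.7 192.6] [314 186  14  14 155]
t26 right 0.03 [[78, 54, 30], [12, 12, 12], [77, 54, 29], [13, 14, 12], [83, 64, 44], [51, 41, 36], [74, 52, 30], [57, 39, 21]]
t26 right 0.3 [[78, 54, 30], [62, 43, 24], [81, 58, 36], [64, 45, 24], [79, 58, 36], [53, 38, 25], [74, 51, 27], [55, 38, 21]]
t26 right 0.6 [[76, 52, 30], [74, 52, 28], [80, 55, 32], [76, 53, 29], [75, 52, 28], [75, 52, 30], [72, 49, 26], [76, 53, 30]]
t26 left open [[75, 68, 58], [51, 46, 38], [58, 40, 22], [76, 70, 58], [59, 54, 46], [54, 37, 20], [75, 70, 59], [67, 62, 52], [12, 18, 17]]
[(-135, 114), (-130, 114), (-125, 107), (-120, 81), (-115, 74), (-110, 77), (-105, 75), (-100, 75), (-95, 77), (-90, 76), (-85, 73), (-80, 73), (-75, 75), (-70, 75), (-65, 77), (-60, 76), (-55, 75), (-50, 69), (-45, 51), (-40, 13), (-35, 16), (-30, 26), (-25, 42), (-20, 42), (-15, 43), (-10, 43), (-5, 42)]
```

Run:
```python
from fl import *
p=proj('top',[W(-.07,-.047,.079)])[0]
for th in np.arange(0,1.0,.1):
    q=proj('top',[W(-.07,-.12+.09*np.cos(th),.077+.09*np.sin(th))])[0]; print(round(th,1),(q-p).round(1))
t=cv2.imread('pics/t26.png')[:,:,::-1].copy()
for y in range(95,215,6): print(y,samp(t,'top',[W(x,y/1000,.079) for x in (-.06,-.03,.06)]))
print(ray('top',[[250,190]])[0])
a=t[125:285,240:420,::-1]; s=cv2.imread('pics/s26.png'); q=proj('scene',[[.522,-.198,.08]])[0].astype(int); b=s[q[1]-80:q[1]+80,q[0]-90:q[0]+90]
cv2.imwrite('pics/m26.png',cv2.resize(np.clip(np.hstack([a,b])*1.4,0,255).astype(np.uint8),None,fx=2.2,fy=2.2,interpolation=cv2.INTER_CUBIC))
```

```text
0.0 [-6.  -0.5]
0.1 [-5.1 -0.8]
0.2 [-3.9 -1. ]
0.3 [-2.4 -1.2]
0.4 [-0.6 -1.4]
0.5 [ 1.5 -1.5]
0.6 [ 3.9 -1.6]
0.7 [ 6.5 -1.6]
0.8 [ 9.4 -1.6]
0.9 [12.5 -1.5]
95 [[76, 53, 28], [78, 54, 29], [16, 13, 12]]
101 [[79, 54, 30], [80, 55, 31], [53, 38, 22]]
107 [[80, 56, 32], [80, 55, 30], [72, 50, 27]]
113 [[80, 56, 32], [80, 55, 30], [71, 50, 27]]
119 [[65, 53, 38], [66, 51, 33], [41, 33, 22]]
125 [[68, 63, 53], [71, 65, 54], [45, 44, 38]]
131 [[66, 63, 52], [77, 71, 59], [71, 66, 56]]
137 [[58, 55, 47], [74, 68, 58], [76, 70, 60]]
143 [[59, 55, 45], [65, 59, 50], [74, 67, 57]]
149 [[45, 39, 30], [48, 42, 34], [60, 54, 46]]
155 [[53, 36, 19], [51, 38, 21], [32, 31, 27]]
161 [[58, 40, 22], [58, 40, 22], [35, 28, 19]]
167 [[58, 42, 26], [57, 41, 28], [61, 46, 30]]
173 [[61, 57, 49], [66, 62, 56], [50, 45, 38]]
179 [[64, 62, 58], [65, 66, 60], [22, 19, 17]]
185 [[65, 64, 59], [66, 66, 59], [23, 20, 17]]
191 [[65, 65, 61], [67, 65, 60], [22, 20, 17]]
197 [[63, 63, 59], [65, 65, 59], [30, 27, 22]]
203 [[88, 89, 82], [45, 44, 41], [39, 35, 30]]
209 [[116, 115, 107], [10, 10, 10], [42, 39, 34]]
[0.3622965  0.02095553 1.10564443]
```

The numbers are ambiguous about how the flaps behave. I'll redo the left flap slowly, save a frame at each stage, and view them all as one montage.

```bash
cat > tile.py <<'E'
from fl import *
import glob,os
def rec(i):
    st=manip.get_state(); print(st['clock'],st['position'].round(4),st['contact_force'].round(1))
    s=snap('scene'); q=proj('scene',[[.522,-.198,.1]])[0].astype(int)
    cv2.imwrite(f'pics/r{i}.png',cv2.resize(s[q[1]-65:q[1]+60,q[0]-75:q[0]+80,::-1],(396,320),interpolation=cv2.INTER_CUBIC))
E
python3 -c "
from tile import *
rec(0)"
```

```text
58.0 [0.547  0.0161 0.1248] [-0.5  0.4 -0.4]
```

carry_out(moves=[0, -0.1, -1.2, 0, 0, 0, -0.1, -1.2, 0, 0, 0, -0.1, -1.2, 0, 0, 0, -0.2, -1.2, 0, 0, 0, -0.2, -1.2, 0, 0, 0, -0.2, -1.2, 0, 0, 0, -0.2, -1.2, 0, 0, 0, -0.1, -1.2, 0, 0, 0, 0, 0, 0, 0, 0, 0, 0, 0, 0])

```text
clock: 59.05
position: [0.5372, -0.0877, 0.1374]
ee_rot: [0.01, 0.747, 0.665, -0.001]
contact_force: [-17.2, -7.9, 62.4]
width: -0.0001
```

```bash
python3 -c "
from tile import *
rec(1)"
```

```text
59.05 [ 0.5372 -0.0877  0.1374] [-17.2  -7.9  62.4]
```

carry_out(moves=[0, -0.1, -1.0, 0, 0, 0, -0.1, -1.0, -0.2, 0, 0, -0.1, -1.0, -0.4, 0, 0, -0.1, -0.8, -0.5, 0, 0, 0, -0.3, -0.8, 0, 0, 0, 0, -0.8, 0, 0, 0, 0, -0.8, 0, 0, 0, 0, -0.6, 0, 0, 0, 0, -0.4, 0, 0, 0, 0, 0, 0])

```text
clock: 60.1
position: [0.5303, -0.1203, 0.0782]
ee_rot: [-0.001, 0.747, 0.665, -0.0]
contact_force: [0.4, -0.6, -0.0]
width: -0.0001
```

```bash
python3 -c "
from tile import *
rec(2)"
```

```text
60.1 [ 0.5303 -0.1203  0.0782] [ 0.4 -0.6 -0. ]
```

carry_out(moves=[0, 0, 0, 0, 0, 0, 0, 0, 0, 0, 0, 0, 0, 0.5, 0, 0, 0, 0, 0.5, 0, 0, 0, 0, 1, 0, 0, 0, 0, 1, 0, 0, 0, 0, 1, 0, 0, 0, 0, 1, 0, 0, 0, 0, 2, 0, 0, 0, 0, 3, 0])

```text
clock: 61.15
position: [0.5296, -0.1205, 0.1794]
ee_rot: [-0.001, 0.747, 0.665, -0.001]
contact_force: [-0.7, -0.6, -0.4]
width: -0.0002
```

```bash
python3 -c "
from tile import *
rec(3)
a=[cv2.imread(f'pics/r{i}.png') for i in range(4)]
m=np.vstack([np.hstack(a[:2]),np.hstack(a[2:])]); m=cv2.resize(m,(760,590)); cv2.imwrite('pics/mont.png',np.clip(m*1.2,0,255).astype(np.uint8))"
```

```text
61.15 [ 0.5296 -0.1205  0.1794] [-0.7 -0.6 -0.4]
```

View pics/mont.png

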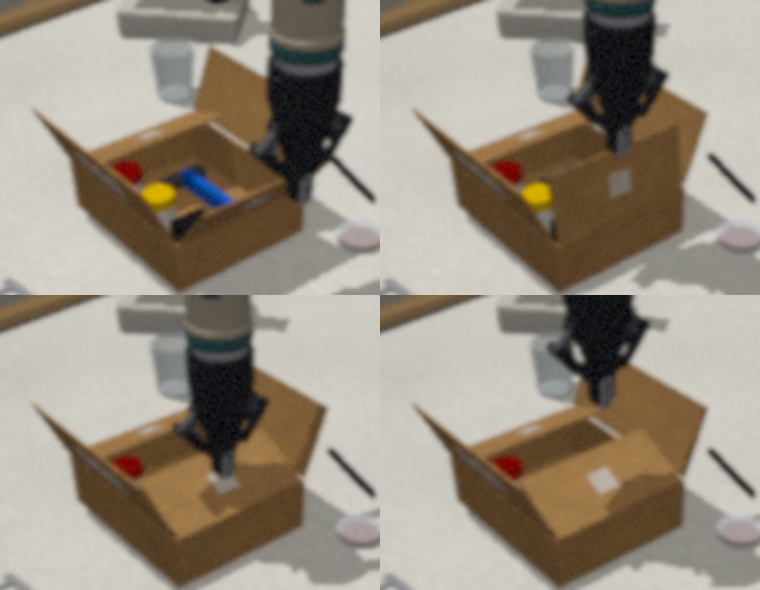

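The montage shows the first-try failure: near vertical, the flap tip caught a ledge on the finger about 31 mm above the TCP (62 N). This time the left flap folded down and stayed after the lift. I'll check both end-flap angles numerically.

```bash
cat > ang.py <<'E'
from fl import *
def scan(t,n,x):
    sg=1 if n=='left' else -1
    ys=np.arange(-.02,.13,.003); v=samp(t,'top',[W(x,sg*y,.079) for y in ys])
    return [(int(round(y*1000)),a[0]) for y,a in zip(ys,v)]
def tipapp(n):
    sg=1 if n=='left' else -1; o=[]
    for th in (0,.1,.15,.2,.3,.4,.5):
        P=W(-.07,sg*(.12-.09*np.cos(th)),.077+.0015+.09*np.sin(th)); p=proj('top',[P])[0]; w=onplane('top',p,.079)[0]; o.append((th,round(float(((w[:2]-C)@ey)*sg),3)))
    return o
E
python3 - <<'E'
from ang import *
t=snap('top','t27.png')
for n in ('left','right'):
    print(n,tipapp(n)); 
    for x in (-.07,-.03,.02,.07): print(x,scan(t,n,x))
E
```

```text
left [(0, 0.03), (0.1, 0.029), (0.15, 0.029), (0.2, 0.029), (0.3, 0.03), (0.4, 0.031), (0.5, 0.034)]
-0.07 [(-20, 40), (-17, 39), (-14, 40), (-11, 40), (-8, 41), (-5, 40), (-2, 46), (1, 58), (4, 69), (7, 74), (10, 71), (13, 72), (16, 73), (19, 74), (22, 75), (25, 74), (28, 74), (31, 69), (34, 65), (37, 63), (40, 65), (43, 66), (46, 68), (49, 67), (52, 66), (55, 65), (58, 65), (61, 65), (64, 66), (67, 65), (70, 66), (73, 65), (76, 65), (79, 63), (82, 62), (85, 56), (88, 38), (91, 19), (94, 13), (97, 24), (100, 34), (103, 43), (106, 48), (109, 50), (112, 51), (115, 53), (118, 53), (121, 53), (124, 44), (127, 38)]
-0.03 [(-20, 31), (-17, 30), (-14, 30), (-11, 28), (-8, 27), (-5, 36), (-2, 40), (1, 47), (4, 54), (7, 56), (10, 54), (13, 53), (16, 53), (19, 49), (22, 69), (25, 64), (28, 57), (31, 50), (34, 46), (37, 52), (40, 56), (43, 59), (46, 61), (49, 63), (52, 43), (55, 48), (58, 55), (61, 61), (64, 64), (67, 65), (70, 66), (73, 65), (76, 66), (79, 66), (82, 63), (85, 58), (88, 57), (91, 62), (94, 69), (97, 73), (100, 76), (103, 76), (106, 75), (109, 72), (112, 69), (115, 63), (118, 5
[... 2522 characters left out ...]
, 80), (79, 80), (82, 78), (85, 68), (88, 51), (91, 42), (94, 46), (97, 55), (100, 62), (103, 67), (106, 71), (109, 74), (112, 76), (115, 75), (118, 74), (121, 69), (124, 72), (127, 82)]
0.07 [(-20, 23), (-17, 22), (-14, 22), (-11, 23), (-8, 24), (-5, 23), (-2, 22), (1, 22), (4, 20), (7, 20), (10, 20), (13, 22), (16, 23), (19, 23), (22, 22), (25, 22), (28, 22), (31, 25), (34, 30), (37, 33), (40, 36), (43, 40), (46, 51), (49, 62), (52, 69), (55, 72), (58, 72), (61, 72), (64, 71), (67, 71), (70, 71), (73, 70), (76, 70), (79, 69), (82, 70), (85, 63), (88, 45), (91, 23), (94, 7), (97, 6), (100, 7), (103, 24), (106, 29), (109, 30), (112, 33), (115, 30), (118, 24), (121, 17), (124, 12), (127, 11)]
```

```bash
cat > ang2.py <<'E'
from fl import *
def wscan(n,st,im,xs=(-.07,.06)):
    sg=1 if n=='left' else -1
    o=[]
    for th in (0,.15,.3,.45):
        P=W(-.07,sg*(.12-.09*np.cos(th)),.0785+.09*np.sin(th)); p=proj('wrist',[P],st)[0]; w=onplane('wrist',p,.079,st)[0]; o.append((th,int(round(((w[:2]-C)@ey)*sg*1000))))
    print(n,'tip appears at',o)
    ys=np.arange(0,.08,.004)
    for x in xs: 
        v=samp(im,'wrist',[W(x,sg*y,.079) for y in ys],st); print(x,[(int(round(y*1000)),a[0] if a else None) for y,a in zip(ys,v)])
E
python3 - <<'E'
from ang2 import *
st=pickle.load(open('pics/w25.pkl','rb')); im=cv2.imread('pics/w25.png')[:,:,::-1].copy(); wscan('right',st,im)
st,im=look('w28'); wscan('left',st,im)
E
```

```text
right tip appears at [(0, 30), (0.15, 34), (0.3, 42), (0.45, 53)]
-0.07 [(0, 123), (4, 123), (8, 123), (12, 125), (16, 125), (20, 124), (24, 124), (28, 124), (32, 123), (36, 123), (40, 124), (44, 123), (48, 145), (52, 176), (56, 169), (60, 170), (64, 170), (68, 171), (72, 178), (76, 231)]
0.06 [(0, 238), (4, 215), (8, 193), (12, 179), (16, 177), (20, 180), (24, 173), (28, 191), (32, 173), (36, 181), (40, 172), (44, 177), (48, 178), (52, 192), (56, 221), (60, 231), (64, 230), (68, 231), (72, 229), (76, 229)]
61.25 [ 0.5336 -0.1219  0.1841] 83.36 [ 1.  -1.   0.3] -0.0002
left tip appears at [(0, 30), (0.15, 25), (0.3, 22), (0.45, 21)]
-0.07 [(0, 118), (4, 118), (8, 117), (12, 117), (16, 115), (20, 132), (24, 158), (28, 160), (32, 163), (36, 166), (40, 169), (44, 168), (48, 162), (52, 166), (56, 167), (60, 167), (64, 171), (68, 169), (72, 168), (76, 165)]
0.06 [(0, 180), (4, 211), (8, 213), (12, 207), (16, 187), (20, 161), (24, 166), (28, 163), (32, 165), (36, 167), (40, 165), (44, 165), (48, 167), (52, 166), (56, 164), (60, 166), (64, 168), (68, 165), (72, 165), (76, 165)]
```

Run:
```python
from fl import *
q=proj('scene',[[.522,-.198,.1]])[0].astype(int)-[75,65]
for n,obs,ths in (('left',(97.9,77.1),(1.3,1.4,1.5)),('left',(90.5,78.4),(0,.1,.2,.3,.4)),('right',(61.2,57.2),(0,.1,.2,.3,.4,.5))):
    print(n,obs)
    for th in ths: print(th,[(proj('scene',pts(n,th,us=(0,),rs=(r,)))[0]-q).round(1).tolist() for r in (.4,.5,.6)])
# corner of left tip in panel4 (525,490),(645,430)
for th in (0,.1,.2,.3,.4): print('left tip corners',th,[((proj('scene',pts('left',th,us=(u,),rs=(1,)))[0]-q)*[2.452,2.36]+[380,295]).round(0).tolist() for u in (-1.05,1.05)], 'right',[((proj('scene',pts('right',th,us=(u,),rs=(1,)))[0]-q)*[2.452,2.36]+[380,295]).round(0).tolist() for u in (-1.05,1.05)])
```

```text
left (97.9, 77.1)
1.3 [[97.4, 78.4], [96.9, 75.6], [96.3, 72.8]]
1.4 [[98.2, 78.8], [97.8, 76.0], [97.4, 73.3]]
1.5 [[98.9, 79.2], [98.8, 76.6], [98.6, 73.9]]
left (90.5, 78.4)
0 [[92.1, 83.9], [90.2, 82.5], [88.4, 81.2]]
0.1 [[92.1, 83.0], [90.3, 81.4], [88.4, 79.8]]
0.2 [[92.2, 82.1], [90.4, 80.3], [88.6, 78.5]]
0.3 [[92.3, 81.3], [90.6, 79.3], [88.8, 77.3]]
0.4 [[92.6, 80.6], [90.8, 78.3], [89.1, 76.1]]
right (61.2, 57.2)
0 [[60.6, 60.4], [62.1, 61.6], [63.7, 62.7]]
0.1 [[60.5, 59.5], [62.0, 60.4], [63.5, 61.3]]
0.2 [[60.3, 58.5], [61.8, 59.1], [63.3, 59.8]]
0.3 [[60.0, 57.4], [61.5, 57.8], [62.9, 58.2]]
0.4 [[59.8, 56.4], [61.1, 56.5], [62.5, 56.7]]
0.5 [[59.4, 55.3], [60.7, 55.2], [62.0, 55.1]]
left tip corners 0 [[637.0, 449.0], [517.0, 501.0]] right [[609.0, 431.0], [490.0, 480.0]]
left tip corners 0.1 [[637.0, 444.0], [517.0, 496.0]] right [[609.0, 425.0], [489.0, 474.0]]
left tip corners 0.2 [[638.0, 438.0], [517.0, 491.0]] right [[608.0, 419.0], [488.0, 468.0]]
left tip corners 0.3 [[639.0, 434.0], [517.0, 486.0]] right [[607.0, 413.0], [486.0, 462.0]]
left tip corners 0.4 [[641.0, 429.0], [518.0, 481.0]] right [[605.0, 407.0], [484.0, 455.0]]
```

Both flaps are actually at about 0.38 rad, going by their labels and tips in three views. So the shut fingertips end some 16–20 mm above the nominal TCP. I'll press lower, watching the force.

carry_out(moves=[0, -0.2, -1.8, -3, 0, 0, 0, 0, -3, 0, 0, 0, 0, -2, 0, 0, 0, 0, -1, 0, 0, 0, 0, -1, 0, 0, 0, 0, -0.5, 0, 0, 0, 0, -0.5, 0, 0, 0, 0, 0, 0, 0, 0, 0, 0, 0, 0, 0, 0, 0, 0])

```text
clock: 62.3
position: [0.5292, -0.139, 0.0699]
ee_rot: [0.001, 0.747, 0.665, 0.0]
contact_force: [-0.4, 0.1, -0.1]
width: 0.0002
```

```bash
cat > lab.py <<'E'
from tile import *
def lab(save=None):
    s=snap('scene',save); q=proj('scene',[[.522,-.198,.1]])[0].astype(int)-[75,65]
    hsv=cv2.cvtColor(s,cv2.COLOR_RGB2HSV)
    for n in ('left','right'):
        best=[]
        base=[proj('scene',pts(n,th,us=(0,),rs=(.5,)))[0] for th in (0,.1,.2,.3,.4)]
        x0,y0=(np.array(base).min(0)-8).astype(int); x1,y1=(np.array(base).max(0)+9).astype(int)
        r=s[y0:y1,x0:x1].astype(int); m=((r[:,:,0]-r[:,:,2])<45)&(r[:,:,0]>90)
        k,l,stt,c=cv2.connectedComponentsWithStats(m.astype(np.uint8))
        print(n,'label',[(c[i]+[x0,y0]).round(1).tolist()+[int(stt[i][4])] for i in range(1,k) if stt[i][4]>6],'pred y 0..0.4',[b.round(1).tolist() for b in base])
E
python3 - <<'E'
from lab import *
st=manip.get_state(); print(st['position'].round(4),st['contact_force'].round(1)); lab('s29.png')
E
```

```text
[ 0.5292 -0.139   0.0699] [-0.4  0.1 -0.1]
left label [[235.0, 155.5, 105]] pred y 0..0.4 [[235.2, 157.5], [235.3, 156.4], [235.4, 155.3], [235.6, 154.3], [235.8, 153.3]]
right label [[205.0, 127.2, 150]] pred y 0..0.4 [[207.1, 136.6], [207.0, 135.4], [206.8, 134.1], [206.5, 132.8], [206.1, 131.5]]
```

carry_out(moves=[0, 0, 0, -0.5, 0, 0, 0, 0, -0.5, 0, 0, 0, 0, 0, 0, 0, 0, 0, 0, 0, 0, 0, 0, 0, 0, 0, 0, 0, 0, 0, 0, 0, 0, 0, 0, 0, 0, 0, 0, 0, 0, 0, 0, 0, 0, 0, 0, 0, 0, 0])

```text
clock: 63.35
position: [0.5288, -0.1389, 0.0594]
ee_rot: [0.0, 0.747, 0.665, 0.0]
contact_force: [-0.4, -0.6, -0.7]
width: -0.0001
```

Run:
```python
from lab import *
st=manip.get_state(); print(st['position'].round(4),st['contact_force'].round(1)); lab('s30.png')
```

```text
[ 0.5288 -0.1389  0.0594] [-0.4 -0.6 -0.7]
left label [[235.1, 157.3, 87]] pred y 0..0.4 [[235.2, 157.5], [235.3, 156.4], [235.4, 155.3], [235.6, 154.3], [235.8, 153.3]]
right label [[204.8, 127.1, 144]] pred y 0..0.4 [[207.1, 136.6], [207.0, 135.4], [206.8, 134.1], [206.5, 132.8], [206.1, 131.5]]
```

carry_out(moves=[0, 0, 0, 2, 0, 0, 0, 0, 3, 0, 0, 0, 0, 3, 0, 0, -0.5, -4, 0, 0, 0, -0.5, -4, 0, 0, 0, -0.4, -3.9, 0, 0, 0, 0, 0, -3, 0, 0, 0, 0, -2, 0, 0, 0, 0, -1.5, 0, 0, 0, 0, -0.7, 0])

```text
clock: 64.4
position: [0.5138, -0.2575, 0.0658]
ee_rot: [-0.001, 0.747, 0.665, -0.0]
contact_force: [-0.5, 0.2, 0.5]
width: 0.0
```

carry_out(moves=[0, 0, 0, -0.6, 0, 0, 0, 0, -0.2, 0, 0, 0, 0, 0, 0, 0, 0, 0, 0, 0, 0, 0, 0, 0, 0, 0, 0, 0, 0, 0, 0, 0, 0, 0, 0, 0, 0, 0, 0, 0, 0, 0, 0, 0, 0, 0, 0, 0, 0, 0])

```text
clock: 65.4
position: [0.5148, -0.2579, 0.0594]
ee_rot: [0.0, 0.747, 0.665, 0.0]
contact_force: [0.3, -0.3, 0.2]
width: 0.0002
```

Run:
```python
from lab import *
from ang2 import *
st,im=look('w31'); wscan('right',st,im,xs=(-.07,.06)); lab('s31.png')
```

```text
65.4 [ 0.5148 -0.2579  0.0594] 83.35 [ 0.3 -0.3  0.2] 0.0002
right tip appears at [(0, 30), (0.15, 35), (0.3, 43), (0.45, 56)]
-0.07 [(0, 123), (4, 125), (8, 125), (12, 125), (16, 122), (20, 122), (24, 121), (28, 122), (32, 126), (36, 176), (40, 176), (44, 177), (48, 178), (52, 179), (56, 177), (60, 223), (64, 240), (68, 233), (72, 229), (76, 236)]
0.06 [(0, 203), (4, 190), (8, 174), (12, 173), (16, 173), (20, 171), (24, 171), (28, 171), (32, 171), (36, 230), (40, 235), (44, 234), (48, 239), (52, 236), (56, 234), (60, 238), (64, 234), (68, 230), (72, 231), (76, 235)]
left label [[234.6, 156.5, 80]] pred y 0..0.4 [[235.2, 157.5], [235.3, 156.4], [235.4, 155.3], [235.6, 154.3], [235.8, 153.3]]
right label [[199.9, 128.8, 29], [204.4, 136.7, 27]] pred y 0..0.4 [[207.1, 136.6], [207.0, 135.4], [206.8, 134.1], [206.5, 132.8], [206.1, 131.5]]
```

carry_out(moves=[0, 0, 0, -0.3, 0, 0, 0, 0, -0.3, 0, 0, 0, 0, 0, 0, 0, 0, 0, 0, 0, 0, 0, 0, 0, 0, 0, 0, 0, 0, 0, 0, 0, 0, 0, 0, 0, 0, 0, 0, 0, 0, 0, 0, 0, 0, 0, 0, 0, 0, 0])

```text
clock: 66.5
position: [0.5148, -0.2579, 0.0534]
ee_rot: [0.0, 0.747, 0.665, 0.0]
contact_force: [-0.6, 0.2, 0.4]
width: 0.0002
```

Run:
```python
from ang2 import *
st,im=look('w32'); wscan('right',st,im,xs=(-.07,));
```

```text
66.5 [ 0.5148 -0.2579  0.0534] 83.35 [-0.6  0.2  0.4] 0.0002
right tip appears at [(0, 30), (0.15, 35), (0.3, 44), (0.45, 57)]
-0.07 [(0, 125), (4, 125), (8, 125), (12, 125), (16, 123), (20, 122), (24, 120), (28, 123), (32, 174), (36, 176), (40, 177), (44, 179), (48, 178), (52, 180), (56, 204), (60, 239), (64, 234), (68, 230), (72, 234), (76, 234)]
```

carry_out(moves=[0, 0, 0, 2, 0, 0, 0, 0, 3, 0, 0, 0, 0, 3, 0, 0, 0.5, 4, 0, 0, 0, 0.5, 4, 0, 0, 0, 0.4, 3.9, 0, 0, 0, 0, 0, -3, 0, 0, 0, 0, -2, 0, 0, 0, 0, -1.5, 0, 0, 0, 0, -0.7, 0])

```text
clock: 67.55
position: [0.5278, -0.1383, 0.06]
ee_rot: [-0.001, 0.747, 0.665, -0.001]
contact_force: [-0.3, -0.7, -0.2]
width: -0.0
```

carry_out(moves=[0, 0, 0, -0.5, 0, 0, 0, 0, -0.3, 0, 0, 0, 0, 0, 0, 0, 0, 0, 0, 0, 0, 0, 0, 0, 0, 0, 0, 0, 0, 0, 0, 0, 0, 0, 0, 0, 0, 0, 0, 0, 0, 0, 0, 0, 0, 0, 0, 0, 0, 0])

```text
clock: 68.55
position: [0.5288, -0.1389, 0.0533]
ee_rot: [0.0, 0.747, 0.665, 0.0]
contact_force: [-0.1, 0.1, -1.1]
width: 0.0
```

Run:
```python
from lab import *
from ang2 import *
st,im=look('w33'); wscan('left',st,im,xs=(-.07,.07)); lab()
t=snap('top','t33.png')
print('right tip (top), 30=flat 36=.2:',[(y,samp(t,'top',[W(-.07,-y/1000,.079)])[0]) for y in range(20,56,4)])
```

```text
68.55 [ 0.5288 -0.1389  0.0533] 83.35 [-0.1  0.1 -1.1] 0.0
left tip appears at [(0, 30), (0.15, 21), (0.3, 13), (0.45, 5)]
-0.07 [(0, 25), (4, 24), (8, 26), (12, 21), (16, 19), (20, 19), (24, 21), (28, 135), (32, 170), (36, 174), (40, 177), (44, 180), (48, 176), (52, 172), (56, 174), (60, 177), (64, 131), (68, 123), (72, 126), (76, 123)]
0.07 [(0, 25), (4, 29), (8, 25), (12, 17), (16, 22), (20, 22), (24, 20), (28, 156), (32, 168), (36, 176), (40, 175), (44, 174), (48, 174), (52, 172), (56, 171), (60, 174), (64, 172), (68, 169), (72, 169), (76, 172)]
left label [[235.2, 158.1, 76]] pred y 0..0.4 [[235.2, 157.5], [235.3, 156.4], [235.4, 155.3], [235.6, 154.3], [235.8, 153.3]]
right label [[204.8, 126.0, 114], [206.8, 136.7, 56]] pred y 0..0.4 [[207.1, 136.6], [207.0, 135.4], [206.8, 134.1], [206.5, 132.8], [206.1, 131.5]]
right tip (top), 30=flat 36=.2: [(20, [40, 27, 15]), (24, [40, 27, 15]), (28, [47, 31, 16]), (32, [59, 41, 22]), (36, [74, 51, 27]), (40, [73, 49, 26]), (44, [74, 51, 28]), (48, [74, 51, 28]), (52, [75, 52, 30])]
```

Both end flaps are flat within about 0.05 rad, by the tips and labels. Now the near long flap. I'll turn the tool 90° so the narrow finger side pushes, and keep the finger end well below the flap tip.

carry_out(moves=[0, 0, 0, 2, 0, 0, 0, 0, 4, 0, 0, 0, 0, 4.5, -0.14, 0, 0, 0, 4.5, -0.14, 0, 0, 0, 4.7, -0.14, 0, -3.9, -0.7, 0, -0.14, 0, -3.9, -0.7, 0, -0.14, 0, -3.9, -0.7, 0, -0.14, 0, -3.9, -0.8, 0, -0.14, 0, -3.9, -0.8, 0, -0.14])

```text
clock: 69.7
position: [0.3322, -0.1758, 0.2503]
ee_rot: [0.0, 0.986, 0.164, -0.0]
contact_force: [-0.5, -0.1, 0.3]
width: 0.0001
```

carry_out(moves=[0, 0, 0, 0, -0.15, 0, 0, 0, 0, -0.15, 0, 0, 0, 0, -0.15, 0, 0, 0, -4, 0, 0, 0, 0, -4, 0, 0, 0, 0, -4, 0, 0, 0, 0, -2, 0, 0, 0, 0, -0.3, 0, 0, 0, 0, 0, 0, 0, 0, 0, 0, 0])

```text
clock: 70.7
position: [0.3349, -0.1768, 0.1086]
ee_rot: [0.001, 0.998, -0.058, 0.001]
contact_force: [-0.3, -0.7, -0.0]
width: 0.0
```

Run:
```python
from lab import *
st,im=look('w34'); p=st['position'][:2]-C; print('carton xy',p@ex,p@ey,st['qpos'].round(2)); lab()
```

```text
70.7 [ 0.3349 -0.1768  0.1086] -6.6 [-0.3 -0.7 -0. ] 0.0
carton xy -0.1882813812018243 -0.0005717649394567022 [-0.67  0.06  2.04 -0.    1.04  1.02]
left label [[234.6, 157.7, 67]] pred y 0..0.4 [[235.2, 157.5], [235.3, 156.4], [235.4, 155.3], [235.6, 154.3], [235.8, 153.3]]
right label [[204.8, 126.0, 114], [206.6, 136.7, 56]] pred y 0..0.4 [[207.1, 136.6], [207.0, 135.4], [206.8, 134.1], [206.5, 132.8], [206.1, 131.5]]
```

carry_out(moves=[0, 1.6, -0.2, 0, 0, 0, 1.6, -0.2, 0, 0, 0, 1.6, -0.2, 0, 0, 0, 1.6, -0.2, 0, 0, 0, 1.6, -0.2, 0, 0, 0, 1.4, -0.2, 0, 0, 0, 0, 0, 0, 0, 0, 0, 0, 0, 0, 0, 0, 0, 0, 0, 0, 0, 0, 0, 0])

```text
clock: 71.8
position: [0.427, -0.1876, 0.107]
ee_rot: [-0.0, 0.998, -0.058, -0.001]
contact_force: [-0.1, -0.9, 0.7]
width: -0.0002
```

```bash
cat >> lab.py <<'E'
def lablong(n,ths=(0,.15,.3,.6,.9,1.2,1.5,1.94)):
    s=snap('scene')
    for th in ths: print(n,th,samp(s,'scene',pts(n,th,us=(0,),rs=(.5,)))[0],samp(s,'scene',pts(n,th,us=(-.9,.9),rs=(.93,1.08))))
E
python3 - <<'E'
from lab import *
st,im=look('w35'); p=st['position'][:2]-C; print('carton xy',p@ex,p@ey); lablong('near')
E
```

```text
71.8 [ 0.427  -0.1876  0.107 ] -6.61 [-0.1 -0.9  0.7] -0.0002
carton xy -0.09559925196926203 -0.0006395488593429652
near 0 [69, 51, 30] [[139, 111, 77], [139, 111, 79], [137, 105, 64], [137, 105, 65]]
near 0.15 [69, 51, 30] [[169, 165, 158], [168, 165, 158], [138, 106, 65], [148, 127, 106]]
near 0.3 [77, 57, 34] [[170, 168, 161], [170, 167, 161], [139, 106, 65], [137, 105, 63]]
near 0.6 [99, 80, 58] [[169, 167, 160], [170, 168, 161], [119, 90, 55], [114, 86, 52]]
near 0.9 [65, 49, 31] [[102, 104, 103], [112, 113, 111], [61, 44, 25], [61, 45, 26]]
near 1.2 [63, 46, 25] [[89, 74, 59], [114, 114, 109], [117, 104, 87], [164, 160, 151]]
near 1.5 [65, 48, 26] [[147, 146, 141], [140, 141, 137], [171, 169, 162], [171, 168, 162]]
near 1.94 [145, 138, 127] [[48, 47, 47], [34, 34, 37], [171, 169, 162], [170, 168, 161]]
```

The near flap is at about 1.2 rad with no load. Continue over and down.

carry_out(moves=[0, 1.2, -0.1, 0, 0, 0, 1.2, -0.2, 0, 0, 0, 1.0, -0.1, -0.5, 0, 0, 0.6, -0.1, -1, 0, 0, 0.4, 0, -1, 0, 0, 0, 0, -1, 0, 0, 0, 0, -0.8, 0, 0, 0, 0, -0.4, 0, 0, 0, 0, 0, 0, 0, 0, 0, 0, 0])

```text
clock: 72.9
position: [0.4716, -0.1929, 0.0604]
ee_rot: [0.0, 0.998, -0.058, -0.0]
contact_force: [0.1, -0.9, -0.3]
width: -0.0
```

Run:
```python
from lab import *
st,im=look('w36'); p=st['position'][:2]-C; print('carton xy',p@ex,p@ey); lablong('near',(0,.1,.2,.3,.45))
```

```text
72.9 [ 0.4716 -0.1929  0.0604] -6.61 [ 0.1 -0.9 -0.3] -0.0
carton xy -0.05066673250008074 -0.0008013536275958646
near 0 [92, 87, 83] [[119, 90, 56], [123, 97, 66], [120, 90, 55], [127, 97, 59]]
near 0.1 [69, 67, 65] [[130, 102, 70], [130, 110, 86], [131, 99, 61], [114, 88, 59]]
near 0.2 [33, 33, 35] [[161, 154, 144], [161, 155, 144], [131, 99, 60], [131, 100, 61]]
near 0.3 [26, 26, 28] [[168, 165, 159], [168, 166, 159], [131, 99, 60], [133, 101, 61]]
near 0.45 [26, 24, 26] [[170, 168, 161], [169, 167, 160], [105, 78, 48], [117, 97, 75]]
```

carry_out(moves=[0, 0, 0, -0.3, 0, 0, 0, 0, -0.2, 0, 0, 0, 0, 0, 0, 0, 0, 0, 0, 0, 0, 0, 0, 1, 0, 0, 0, 0, 3, 0, 0, 0, 0, 4, 0, 0, 0, 0, 4, 0, 0, 0, 0, 4, 0, 0, 0, 0, 3.5, 0])

```text
clock: 74.0
position: [0.4719, -0.1929, 0.2535]
ee_rot: [0.001, 0.998, -0.058, 0.001]
contact_force: [0.3, -0.6, 0.4]
width: 0.0
```

carry_out(moves=[0, 3.7, -0.4, 0, 0, 0, 3.7, -0.4, 0, 0, 0, 3.7, -0.4, 0, 0, 0, 3.7, -0.5, 0, 0, 0, 3.7, -0.5, 0, 0, 0, 3.4, -0.3, 0, 0, 0, 0, 0, 0, 0, 0, 0, 0, 0, 0, 0, 0, 0, 0, 0, 0, 0, 0, 0, 0])

```text
clock: 75.0
position: [0.6897, -0.2178, 0.2515]
ee_rot: [0.0, 0.998, -0.058, 0.0]
contact_force: [-0.5, 0.2, -0.8]
width: -0.0002
```

Run:
```python
from lab import *
st,im=look('w37'); p=st['position'][:2]-C; print('carton xy',p@ex,p@ey); lablong('near',(0,.1,.2))
print('cabinet/handle front',onplane('top',(455/1.5625,190/1.5625),.05),onplane('top',(455/1.5625,155/1.5625),.12), onplane('top',(455/1.5625,178/1.5625),0))
t=snap('top')
print([(x,samp(t,'top',[W(x/1000,y,.083) for y in (-.08,.08)])) for x in range(-25,20,4)])
```

```text
75.0 [ 0.6897 -0.2178  0.2515] -6.62 [-0.5  0.2 -0.8] -0.0002
carton xy 0.1689132030765135 -0.00026522621070196697
near 0 [160, 150, 143] [[129, 100, 64], [128, 101, 68], [119, 89, 54], [122, 92, 55]]
near 0.1 [160, 150, 141] [[145, 128, 107], [146, 131, 112], [95, 70, 42], [93, 70, 44]]
near 0.2 [150, 132, 114] [[169, 165, 158], [169, 165, 158], [110, 83, 50], [117, 88, 54]]
cabinet/handle front [[ 0.79703121 -0.12393715  0.05      ]] [[ 0.83895089 -0.11673424  0.12      ]] [[ 0.84460496 -0.13171716  0.        ]]
[(-25, [[83, 76, 64], [78, 54, 30]]), (-21, [[82, 76, 64], [67, 47, 26]]), (-17, [[82, 76, 64], [65, 45, 25]]), (-13, [[82, 75, 62], [63, 43, 23]]), (-9, [[82, 74, 62], [67, 46, 25]]), (-5, [[82, 76, 63], [60, 41, 23]]), (-1, [[82, 76, 63], [62, 53, 45]]), (3, [[81, 74, 62], [64, 58, 53]]), (7, [[82, 75, 64], [61, 56, 52]]), (11, [[82, 75, 63], [60, 53, 46]]), (15, [[81, 75, 63], [55, 45, 36]]), (19, [[80, 73, 61], [49, 37, 24]])]
```

carry_out(moves=[0, 0, 0, -4, 0, 0, 0, 0, -4, 0, 0, 0, 0, -4, 0, 0, 0, 0, -2, 0, 0, 0, 0, -0.4, 0, 0, 0, 0, 0, 0, 0, -1.6, 0.2, 0, 0, 0, -1.6, 0.2, 0, 0, 0, -1.6, 0.2, 0, 0, 0, -1.6, 0.2, 0, 0])

```text
clock: 76.15
position: [0.6308, -0.2113, 0.1126]
ee_rot: [0.002, 0.998, -0.058, 0.006]
contact_force: [1.3, -1.6, 1.8]
width: 0.0
```

carry_out(moves=[0, -0.8, 0.1, 0, 0, 0, -1.2, 0.1, 0, 0, 0, -1.2, 0.2, 0, 0, 0, -1.0, 0.1, -0.5, 0, 0, -0.6, 0.1, -1, 0, 0, -0.4, 0, -1, 0, 0, 0, 0, -1, 0, 0, 0, 0, -0.8, 0, 0, 0, 0, -0.5, 0, 0, 0, 0, 0, 0])

```text
clock: 77.15
position: [0.5746, -0.2037, 0.0571]
ee_rot: [-0.0, 0.998, -0.058, -0.001]
contact_force: [-0.9, 0.2, -0.4]
width: -0.0002
```

Run:
```python
from lab import *
st,im=look('w38'); p=st['position'][:2]-C; print('carton xy',p@ex,p@ey); lablong('far',(0,.15,.3,.5,.9,1.4)); lablong('near',(0,.1,.2))
```

```text
77.15 [ 0.5746 -0.2037  0.0571] -6.59 [-0.9  0.2 -0.4] -0.0002
carton xy 0.05289246718192124 0.000439917925693033
far 0 [72, 69, 66] [[16, 15, 18], [17, 16, 18], [88, 65, 39], [84, 63, 37]]
far 0.15 [33, 33, 35] [[15, 16, 17], [17, 17, 18], [87, 65, 40], [87, 65, 39]]
far 0.3 [33, 33, 35] [[12, 14, 16], [15, 17, 20], [88, 65, 39], [88, 66, 40]]
far 0.5 [44, 44, 46] [[18, 19, 23], [15, 16, 17], [89, 66, 39], [98, 86, 74]]
far 0.9 [113, 99, 85] [[151, 149, 143], [50, 50, 50], [96, 72, 44], [152, 140, 129]]
far 1.4 [138, 106, 66] [[169, 167, 160], [169, 166, 159], [119, 90, 55], [124, 94, 58]]
near 0 [160, 151, 143] [[16, 15, 19], [15, 13, 16], [85, 63, 38], [86, 64, 38]]
near 0.1 [160, 149, 141] [[16, 15, 17], [14, 15, 18], [86, 64, 38], [85, 63, 37]]
near 0.2 [150, 132, 115] [[15, 17, 19], [12, 12, 16], [86, 63, 38], [88, 66, 40]]
```

carry_out(moves=[0, 0, 0, -0.2, 0, 0, 0, 0, -0.2, 0, 0, 0, 0, 0, 0, 0, 0, 0, 0, 0, 0, 0, 0, 0, 0, 0, 0, 0, 0, 0, 0, 0, 0, 0, 0, 0, 0, 0, 0, 0, 0, 0, 0, 0, 0, 0, 0, 0, 0, 0])

```text
clock: 78.3
position: [0.5754, -0.2041, 0.0551]
ee_rot: [0.0, 0.998, -0.058, 0.001]
contact_force: [-0.2, -0.0, 6.3]
width: 0.0002
```

carry_out(moves=[0, 0, 0, 1, 0, 0, 0, 0, 2, 0, 0, 0, 0, 4, 0, 0, 0, 0, 4, 0, 0, 0, 0, 4.5, 0, 0, 0, 0, 4.5, 0, 0, -3, -3, 0, 0, 0, -3, -4, 0, 0, 0, -3, -4, 0, 0, 0, -3, -4, 0, 0])

```text
clock: 79.3
position: [0.4534, -0.3548, 0.2547]
ee_rot: [0.0, 0.998, -0.057, -0.0]
contact_force: [0.6, -1.0, -0.9]
width: -0.0002
```

carry_out(moves=[0, -3, -4, 0, 0, 0, -3, -4, 0, 0, 0, -3, -4, 0, 0, 0, 0, 0, 0, 0, 0, 0, 0, 0, 0, 0, 0, 0, 0, 0, 0, 0, 0, 0, 0, 0, 0, 0, 0, 0, 0, 0, 0, 0, 0, 0, 0, 0, 0, 0])

```text
clock: 80.3
position: [0.3653, -0.4734, 0.2545]
ee_rot: [0.0, 0.998, -0.057, 0.0]
contact_force: [0.2, 0.6, -0.2]
width: -0.0002
```

Run:
```python
from lab import *
st,im=look('w39'); t=snap('top','t39.png'); s=snap('scene','s39.png')
g=s.astype(int)
# labels of long flaps in both views: whitish blobs in carton area
for nm,im2,lo in (('scene',g,90),('top',t.astype(int),45)):
    for n in ('near','far'):
        pr=[proj(nm,pts(n,th,us=(0,),rs=(.5,)))[0] for th in (0,.1,.2,.3)]
        x0,y0=(np.min(pr,0)-8).astype(int); x1,y1=(np.max(pr,0)+9).astype(int); r=im2[y0:y1,x0:x1]
        m=(r[:,:,2]>0.75*r[:,:,0])&(r[:,:,0]>lo); k,l,q,c=cv2.connectedComponentsWithStats(m.astype(np.uint8))
        print(nm,n,[((c[i]+[x0,y0]).round(1).tolist(),int(q[i][4])) for i in range(1,k) if q[i][4]>6],[p.round(1).tolist() for p in pr])
# top-view gap between the long flaps: profile across x_c
for y in (-.09,-.05,.05,.09): print(y,[(x,int(samp(t,'top',[W(x/1000,y,.083)])[0][0])) for x in range(-21,22,3)])
for n in ('near','far'):
    o=[]
    for th in (0,.1,.2,.3):
        sg=-1 if n=='near' else 1; p=proj('top',[W(sg*(.1-.098*np.cos(th)),.05,.0825+.098*np.sin(th))])[0]; o.append((th,round(float((onplane('top',p,.083)[0][:2]-C)@ex)*1000)))
    print(n,'tip appears',o)
```

```text
80.3 [ 0.3653 -0.4734  0.2545] -6.54 [ 0.2  0.6 -0.2] -0.0002
scene near [([238.5, 128.7], 29), ([233.0, 140.3], 134)] [[233.4, 139.9], [233.5, 138.6], [233.6, 137.3], [233.9, 135.9]]
scene far [([206.4, 151.9], 158)] [[207.2, 151.5], [207.0, 150.2], [206.7, 149.0], [206.2, 147.9]]
top near [([319.5, 223.3], 179)] [[319.8, 223.3], [320.1, 223.2], [320.4, 223.3], [320.7, 223.5]]
top far [([322.5, 189.0], 171)] [[322.1, 189.1], [322.4, 188.6], [322.8, 188.1], [323.2, 187.3]]
-0.09 [(-21, 64), (-18, 65), (-15, 65), (-12, 65), (-9, 64), (-6, 67), (-3, 64), (0, 65), (3, 63), (6, 67), (9, 67), (12, 67), (15, 67), (18, 67), (21, 66)]
-0.05 [(-21, 69), (-18, 68), (-15, 66), (-12, 65), (-9, 63), (-6, 63), (-3, 62), (0, 61), (3, 62), (6, 63), (9, 66), (12, 64), (15, 66), (18, 67), (21, 69)]
0.05 [(-21, 66), (-18, 67), (-15, 65), (-12, 66), (-9, 66), (-6, 66), (-3, 62), (0, 62), (3, 63), (6, 67), (9, 68), (12, 68), (15, 68), (18, 66), (21, 66)]
0.09 [(-21, 64), (-18, 65), (-15, 65), (-12, 66), (-9, 65), (-6, 65), (-3, 67), (0, 61), (3, 67), (6, 64), (9, 68), (12, 68), (15, 66), (18, 65), (21, 68)]
near tip appears [(0, -2), (0.1, -1), (0.2, -1), (0.3, -1)]
far tip appears [(0, 2), (0.1, 4), (0.2, 8), (0.3, 12)]
```

Both long-flap labels sit at their flat positions in both fixed views. The far flap also took 6 N against its stop, and the arm is clear. Handing in.

```bash
python3 -c "
from rig import manip
print(manip.sign_off())"
```

```text
the job is handed in; nothing more can be done
None
```

The job was finished and handed in at about 80 s: the collar is turned to its stop, everything loose is packed and the carton is shut. No verdict was reported.

**What I did**
- **Collar:** with both prongs about 11 mm into the holes, I turned it clockwise until the arm stopped advancing and the force rose to 11 N. I did not measure the collar again after lifting the spanner out.
- **Packing:** the spanner, the red and yellow canisters and the black case are in the carton. I saw all four inside before closing, and no green canister was on the bench. I left the turquoise look-alike alone, and no move went to the petri dishes or slide box.
- **Flaps:** I folded the two end flaps first, then the two long flaps over them.

**Last checks**
- **Long flaps:** their labels sit within about 0.5 px of the flat position in both fixed cameras. The far flap also took 6 N against its stop.
- **End flaps:** their tips and labels read within about 0.05 rad of flat before I covered them.
- **Robot:** it ended clear of everything, with readings of about 0.6 N.

**What went wrong on the way**
- **First grasp:** the first attempt at the spanner closed on nothing, and the second held.
- **End flaps:** the shut fingertips acted about 20–25 mm above the nominal TCP. The first sweep of the left flap missed. On the right, the flap tip jammed against the finger at about 107 N, under the 120 N wrist limit but near it. If that force counts as the arm or gripper's body pressing on something, it passes the 40 N limit. A 62 N push on the left flap's tip during the second try does too.
- **Early flap readings:** both end flaps were still at about 0.4 rad when the tool height suggested they were flat, so I pressed them lower before folding the long flaps.

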